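Load the printing shuttle and hold its index plunger back

TASK

Load the two white shells from the green mat into the two black nests of the printing fixture, one in each, flat on the nest floor with the orange tab in the nest's notch, and let go of them. Then take the red knob of the fixture's sprung index plunger, pull it fully back so that its pin is clear of the seat hole, and finish while still holding it there. Leave everything else on the bench where it is.

Things in the scene. Friction and masses are not known exactly. Their poses are not given: they have to be found in the camera images.
- fixture: Shuttle fixture of a pad-printing machine, bolted down: grey bed 270 x 120 mm, 16 mm high, with an aluminium carriage on top that carries two black nests in a row and a blue plunger bracket (46 mm wide, top at 60 mm) at one end. Origin on the bench surface, z up. Local +x runs along the row of nests, away from the plunger; local y runs across. It stands at a different place and yaw each time.
- nest0 (a point): Centre of the floor of the first nest (the one nearer the plunger), 30 mm above the bench; axes as the fixture's. Black walls round a grey floor: pocket 68 mm along x, 42 mm along y, walls 8 mm high, 8 mm thick, open at the top. The wall on the +x side has a notch 22 mm wide, through which the shell's tab sticks out.
- nest0_notch (a point): Where the tip of the tab lies when a shell sits in the first nest: 42 mm along +x from the nest's centre, at floor height.
- nest1 (a point): Centre of the floor of the second nest, 95 mm further along the fixture's +x; same shape, notch also on the +x side.
- nest1_notch (a point): Where the tip of the tab lies in the second nest.
- plunger (a joint): Travel of the index plunger in m: 0 = sprung home, its pin 16 mm deep in the seat hole; 0.022 = fully back against its stop. It slides level along the fixture's local -x (away from the nests). The pin leaves the hole at about 0.016. The spring pulls back with about 5 N at home and 10 N fully back, and closes it again as soon as it is let go.
- plunger_grip (a point): Middle of the plunger's red knob, moves with it: a level cylinder 26 mm in diameter and 40 mm long along the fixture's x, its axis 40 mm above the bench, with a rim 34 mm in diameter and 6 mm thick on its outer (-x) end. The bracket's face is 26 mm from this point when home. The knob overhangs the bare bench, so fingers can reach down on both sides of it (closing along the fixture's y). Axes as the fixture's.
- plunger_tip (a point): Tip of the plunger's steel pin (10 mm in diameter), moves with it.
- index_hole (a point): Mouth of the seat hole, ringed in brass, in the end of the carriage, 40 mm above the bench.
- shell_a: White plastic shell lying flat on the green mat (3 mm thick), grey panel on top, any yaw: block 60 mm (x) x 36 mm (y) x 24 mm high, with an orange tab on its +x end, 14 mm wide, 8 mm high, sticking out 12 mm at the bottom. Origin at the centre of the block's underside, z up. About 45 g. The two shells are alike.
- shell_a_tab (a point): Tip of shell a's tab, at the underside, 42 mm along +x from its origin.
- shell_b: White plastic shell lying flat on the green mat (3 mm thick), grey panel on top, any yaw: block 60 mm (x) x 36 mm (y) x 24 mm high, with an orange tab on its +x end, 14 mm wide, 8 mm high, sticking out 12 mm at the bottom. Origin at the centre of the block's underside, z up. About 45 g. The two shells are alike.
- shell_b_tab (a point): Tip of shell b's tab, at the underside, 42 mm along +x from its origin.
- print_pad: pink cone-shaped printing pad on a round wooden base, 50 mm across, 46 mm high; not to be disturbed.
- tape_roll: yellow ring-shaped roll lying flat, 76 mm across, 20 mm high; not to be disturbed.
- ink_can: steel can with a plain blue band, 84 mm across, 90 mm high; not to be disturbed.
- ink_jar: small jar with a black cap, 60 mm across, 75 mm high; not to be disturbed.
- screwdriver: screwdriver lying between the robot and the fixture; not to be disturbed.
- spare_nest: clear plastic block on an 80 mm square aluminium plate, 42 mm high, at the left; not to be disturbed.
- printed_0: finished blue shell in the grey tray at the left; not to be disturbed.
- printed_1: the other finished blue shell in the grey tray; not to be disturbed.
Things that resemble listed ones, but are neither listed nor needed, are in the scene too. Leave any pink look-alike of the shell_b alone.

How it is judged:
On the way, in this order (a step that is already met when the one before it is completed fails the run):
1. both shells sit in the nests, tabs in the notches, and are let go ((((horizontal distance between shell_a and nest0 below 0.007 m and horizontal distance between shell_a_tab and nest0_notch below 0.009 m and z of shell_a in the frame of nest0 below 0.003 m and angle between shell_a's own z axis and vertical below 0.07 rad) and (horizontal distance between shell_b and nest1 below 0.007 m and horizontal distance between shell_b_tab and nest1_notch below 0.009 m and z of shell_b in the frame of nest1 below 0.003 m and angle between shell_b's own z axis and vertical below 0.07 rad)) or ((horizontal distance between shell_a and nest1 below 0.007 m and horizontal distance between shell_a_tab and nest1_notch below 0.009 m and z of shell_a in the frame of nest1 below 0.003 m and angle between shell_a's own z axis and vertical below 0.07 rad) and (horizontal distance between shell_b and nest0 below 0.007 m and horizontal distance between shell_b_tab and nest0_notch below 0.009 m and z of shell_b in the frame of nest0 below 0.003 m and angle between shell_b's own z axis and vertical below 0.07 rad))) and contact force between the fingers and shell_a below 0.1 N and contact force between the fingers and shell_b below 0.1 N and linear speed of each of shell_a, shell_b below 0.02 m/s), for 0.2 s.
2. the plunger is pulled fully back by the robot's fingers (value of joint plunger above 0.0185 m and contact force between the fingers and plunger above 1 N), for 0.3 s.
At the end, for the whole second after the job is handed in: One shell in each nest: within 7 mm of centre, tab tip within 9 mm of its place, within 3 mm of the floor, tilt under 0.07 rad, at rest, not touched; plunger at least 18.5 mm back (of 22), held by the fingers with over 1 N through the last second (all of step 1 and all of step 2); the arm keeps its last pose, push and grip.
It fails at once if something else on the bench is pushed more than 30 mm (distance of any of print_pad, tape_roll, ink_can, ink_jar, screwdriver, spare_nest, printed_0, printed_1 from where it was at the start of the episode above 0.03 m).
It also fails if it takes over 70 s, if anything falls off the work surface, if the arm or the gripper's body presses on something with over 40 N, if the wrist force passes 120 N, or if a joint passes its speed limit or range.

ROBOT

A 6-joint arm with a two-finger parallel gripper is mounted at the origin on the work surface. World frame = base frame: x ahead of the robot, y to its left, z up, the work surface at z = 0. Lengths are in m, angles in rad, forces in N, time in s.
With the tool pointing down it reaches from about 0.2 to 0.875 m from the base axis. Payload 3.4 kg.
Tool frame: the origin (TCP) lies on the mounting face of the last link; the fingertips stand 199 mm ahead of it and the grasp point (between the pads) lies 180 mm ahead of it (tcp_to_tips is the distance from the TCP to the fingertips, in m); y points along the fingers, x is the direction in which the jaws open and shut, and the axes are right-handed (so a half turn about y gives the same grasp; the last joint's range is limited). The gripper opens to 94 mm and grips with 3 to 60 N. Pads are 16 mm wide; open, the fingers measure 119 mm over their backs; the gripper's body (75 mm by 177 mm) begins 78 mm behind the grasp point.
Start: joints at [-1.322, 0.276, 1.505, -0, 1.361, -0.121], TCP at [0.208, -0.536, 0.405] pointing down, gripper open.
Joint ranges: [-2.89, 2.89], [-0.75, 2.08], [0.22, 2.7], [-1.18, 4.32], [0.11, 2.71], [-2.7, 2.7]. Speed limits (rad/s): [2.57, 2.57, 3.14, 3.14, 3.14, 3.14].

INTERFACE

Orientations are given as a unit quaternion [x, y, z, w].
In Python, from bench import * gives the robot as it stands.
- The arm moves only by the tool carry_out, never from a script. Its argument "commands" is a list of rows, each an object of numbers: "x", "y", "z": the shift along the tool's x, y, z in m; "ax", "ay", "az": the turn, a rotation vector about the tool's x, y, z in degrees. In form: [{"x": .., "y": .., "z": .., "ax": .., "ay": .., "az": ..}, ...]. A call has 1 to 12 rows; each row shifts and turns the commanded pose from where the row before left it, along the tool's axes as they then stand; what a row does not reach is not made up. A row lasts 1/12 s, in which the tool goes at most 41.7 mm and 7.16 degrees, less where a joint would pass 70% of its speed; a pose out of reach is approached as far as the arm can. A call is refused whole if a number of a shift passes 0.0417 or a number of a turn 7.16, either way. A call with a gripper value outside its range is refused whole. "hand" is the gripper's target within -1 to 1 (fully open at 1, half-way at 0, shut at -1), set as the call begins (left out, the last holds). The fingers move at their own pace and stop on an object; "newtons" is the grip in N (left out, the last holds). Time passes only in rows, so rows that do not move let the fingers close. It gives the time, the measured TCP pose, the force and the opening at its end, in the units of the state.
- get_state(): the state, without advancing time (a new reading comes with each control period).
- read_camera(name): name is "scene" or "side" or "wrist"; returns the picture (420x560x3 uint8, red, green, blue); there is no depth.
- camera_params(name): a dict with "camera_matrix" (3x3 intrinsics, pixels), "distortion" ([k1, k2, p1, p2, k3] as OpenCV has them; the pictures are not rectified), "R" (3x3) and "t" (3): a world point X has camera coordinates R X + t; the wrist camera has in their place "tool_from_camera" (4x4, takes a point from camera to tool coordinates, whose origin is the TCP and whose axes are the tool frame's). Camera axes: x right, y down, z forward; pixel columns grow to the right and rows downward; lengths in m; the calibration is good to about 2 mm. A picture is of the moment at which its call begins: read the wrist's pose just before it. camera_params takes no time and is no camera call.
- hand_in(): hands the job in, once; it reports no verdict.
The state is a dict: "t": time; "qpos": joint angles; "qvel": joint speeds; "joint_efforts": joint torques, N m; "ee_pos": TCP position; "eef_rot": TCP orientation; "force": force on the tool from outside, world axes, zero at the start; "ft_torque": the same for the moment, N m; "width": finger opening in m.
Only numpy, scipy, OpenCV 4.12 (cv2) and the standard library are available. Lean on these libraries where they do the work, as an engineer would, in place of code of your own. Each camera call takes 0.05 s, during which the arm holds its last target.

## Working session

There is one attempt and no reset: what is moved stays moved. The work goes in short steps, Python scripts to look and compute and a tool call to move; the robot and the scene stay as the last step left them, time stands still between calls to the robot, and variables do not carry over. Pictures are saved under pics/ and viewed, and the job is handed in when it is done.

Besides the shell and the picture viewer there is one more tool, called by a JSON object that holds its "api" and its "payload", one argument or row to a line. carry_out: Moves the arm, as the interface text tells. Its arguments: {"type":"object","properties":{"commands":{"type":"array","items":{"type":"object","properties":{"x":{"type":"number"},"y":{"type":"number"},"z":{"type":"number"},"ax":{"type":"number"},"ay":{"type":"number"},"az":{"type":"number"}}}},"hand":{"type":"number"},"newtons":{"type":"number"}},"required":["commands"]}

```bash
mkdir -p pics; ls; python3 - <<'E'
from bench import *
import cv2
s=get_state(); print(s)
for n in ["scene","side","wrist"]:
    im=read_camera(n); cv2.imwrite(f"pics/{n}0.png",im[:,:,::-1]); print(n,camera_params(n))
E
```

```text
pics
{'t': 0.0, 'qpos': array([-1.32199433e+00,  2.76622579e-01,  1.50607654e+00,  2.93683695e-07,
        1.36068848e+00, -1.20995466e-01]), 'qvel': array([-0.00212651,  0.00104098, -0.00178661, -0.00047204, -0.00032803,
       -0.00112643]), 'joint_efforts': array([ 7.10255681e-04, -4.04583406e+01, -2.37227565e+01,  7.06104375e-02,
        3.45114490e-02, -1.34465276e-04]), 'ee_pos': array([ 0.20777203, -0.53595137,  0.40381124]), 'eef_rot': array([-0.58298144,  0.40003021, -0.39907739,  0.58381993]), 'force': array([-0.25208127,  0.16338489,  0.07223656]), 'ft_torque': array([-0.02868569, -0.00062166, -0.01622003]), 'width': 0.09398003452426427}
scene {'camera_matrix': array([[505.90687913,   0.        , 278.8641532 ],
       [  0.        , 505.90687913, 211.28735216],
       [  0.        ,   0.        ,   1.        ]]), 'distortion': array([-0.00693517,  0.        ,  0.        ,  0.        ,  0.        ]), 'R': array([[-0.15370431,  0.98811181, -0.00316817],
       [ 0.82740153,  0.12695118, -0.54707413],
       [-0.54016821, -0.086709  , -0.83707817]]), 't': array([ 0.03590234, 
[... 459 characters left out ...]
, -7.13698809e-01]]), 't': array([0.49557146, 0.19507991, 1.23212015])}
wrist {'camera_matrix': array([[326.43564692,   0.        , 283.39713607],
       [  0.        , 326.43564692, 207.45490736],
       [  0.        ,   0.        ,   1.        ]]), 'distortion': array([-0.01153844,  0.        ,  0.        ,  0.        ,  0.        ]), 'tool_from_camera': array([[ 9.99999509e-01, -1.48845335e-04, -9.79303354e-04,
        -4.97197619e-04],
       [ 9.12997425e-04, -2.44981575e-01,  9.69527305e-01,
         1.98963341e-02],
       [-3.84220895e-04, -9.69527723e-01, -2.44981319e-01,
         7.24925202e-02],
       [ 0.00000000e+00,  0.00000000e+00,  0.00000000e+00,
         1.00000000e+00]])}
```

View images.

View pics/scene0.png

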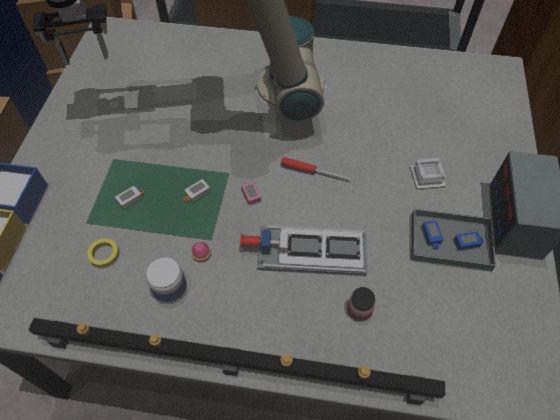

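View pics/side0.png

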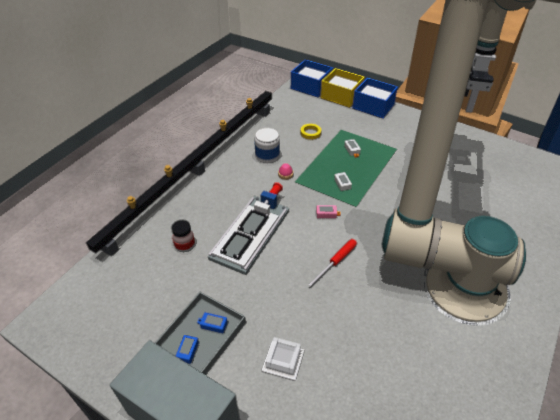

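View pics/wrist0.png

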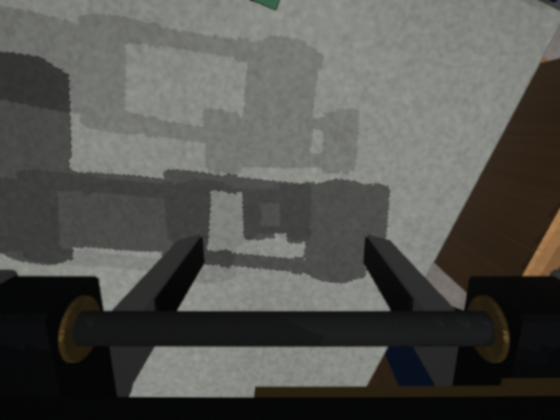

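The scene view shows the two white shells on the green mat at about (129,197) and (196,190). The pink look-alike at (251,192) is off the mat, so I'll leave it alone. The fixture is at about (312,250) with its red knob at (250,241). I'll crop the view larger and measure.

```bash
cat > h.py <<'E'
import numpy as np, cv2
from scipy.spatial.transform import Rotation as Rn
from bench import *
def ray(name,uv,st=None):
    p=camera_params(name); uv=np.asarray(uv,float).reshape(-1,1,2)
    n=cv2.undistortPoints(uv,p['camera_matrix'],p['distortion']).reshape(-1,2)
    d=np.c_[n,np.ones(len(n))]
    if name=='wrist':
        T=p['tool_from_camera']; R=Rn.from_quat(st['eef_rot']).as_matrix()
        return R@T[:3,3]+st['ee_pos'], d@(R@T[:3,:3]).T
    return -p['R'].T@p['t'], d@p['R']
def onplane(name,uv,z,st=None):
    o,d=ray(name,uv,st); return o+d*((z-o[2])/d[:,2])[:,None]
def proj(name,X,st):
    p=camera_params(name);X=np.atleast_2d(X)
    if name=='wrist':
        T=p['tool_from_camera']; R=Rn.from_quat(st['eef_rot']).as_matrix()
        C=((X-st['ee_pos'])@R-T[:3,3])@T[:3,:3]
    else: C=X@p['R'].T+p['t']
    return cv2.projectPoints(C,np.zeros(3),np.zeros(3),p['camera_matrix'],p['distortion'])[0].reshape(-1,2)
def snap(name,fn):
    st=get_state(); im=read_camera(name); cv2.imwrite('pics/'+fn,im[:,:,::-1]); return st,im
E
python3 - <<'E'
from h import *
im=cv2.imread('pics/scene0.png')
c=im[145:280,80:380]; cv2.imwrite('pics/crop0.png',cv2.resize(c,None,fx=2.6,fy=2.6,interpolation=cv2.INTER_CUBIC))
for n,uv,z in [('shA',(129,197),.027),('shB',(196,190),.027),('pink',(251,192),.02),('knob',(250,241),.04),('fixc',(312,250),.03),('nest0',(305,246),.03),('nest1',(344,247),.03),('pad',(201,250),.03),('can',(165,272),.09),('mat',(160,197),0),('scr',(315,170),.01),('jar',(362,300),.07)]:
    print(n,onplane('scene',[uv],z).round(3))
s=get_state(); print(Rn.from_quat(s['eef_rot']).as_matrix().round(3))
E
```

```text
shA [[ 0.516 -0.361  0.027]]
shB [[ 0.467 -0.189  0.027]]
pink [[ 0.446 -0.043  0.02 ]]
knob [[ 0.607 -0.014  0.04 ]]
fixc [[0.604 0.141 0.03 ]]
nest0 [[0.595 0.122 0.03 ]]
nest1 [[0.583 0.219 0.03 ]]
pad [[ 0.646 -0.132  0.03 ]]
can [[ 0.745 -0.184  0.09 ]]
mat [[ 0.486 -0.29   0.   ]]
scr [[0.338 0.119 0.01 ]]
jar [[0.736 0.268 0.07 ]]
[[ 0.361 -0.     0.932]
 [-0.932  0.001  0.361]
 [-0.001 -1.     0.   ]]
```

View pics/crop0.png

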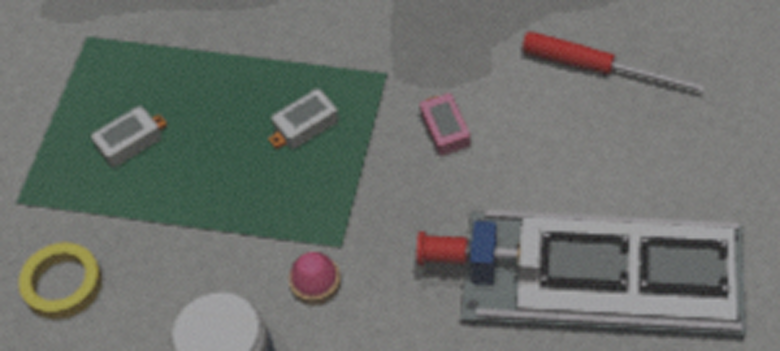

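Zooming in confirms two white shells with grey panels and orange tabs, both lying on the mat. The pink block is the look-alike. Next I'll move the wrist camera over the mat.

{"api": "carry_out", "payload": {
  "commands": [
    {"x":-0.0137,"z":0.0355},
    {"x":-0.0137,"z":0.0355},
    {"x":-0.0137,"z":0.0355},
    {"x":-0.0137,"z":0.0355},
    {"x":-0.0137,"z":0.0355},
    {"x":-0.0137,"z":0.0355},
    {"x":-0.0137,"z":0.0355},
    {"x":-0.0137,"z":0.0355},
    {"x":-0.0137,"z":0.0355},
    {"x":-0.0137,"z":0.0355},
    {},
    {}
  ]
}}

```text
invalid input
```

```bash
python3 - <<'E'
from h import *
st,im=snap('wrist','w1.png'); import pickle; pickle.dump((st,im),open('w1.pkl','wb'))
print(st['t'],st['ee_pos'],st['qpos'].round(3),st['qvel'].round(3),st['force']); print(Rn.from_quat(st['eef_rot']).as_matrix().round(3))
E
```

```text
0.15 [ 0.20778007 -0.53598499  0.40402369] [-1.322  0.276  1.506  0.     1.361 -0.121] [ 0.001 -0.001 -0.002 -0.    -0.001  0.001] [-0.07409737  0.08815729 -0.71408579]
[[ 0.361 -0.     0.932]
 [-0.932  0.001  0.361]
 [-0.001 -1.     0.   ]]
```

View pics/w1.png

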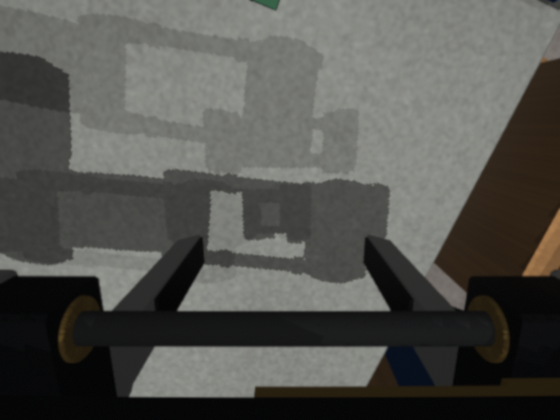

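The call was refused, and the arm hasn't moved. I suspect the incomplete rows, so I'll send complete ones.

{"api": "carry_out", "payload": {
  "commands": [
    {"x":-0.0137,"y":0,"z":0.0355,"ax":0,"ay":0,"az":0},
    {"x":-0.0137,"y":0,"z":0.0355,"ax":0,"ay":0,"az":0},
    {"x":-0.0137,"y":0,"z":0.0355,"ax":0,"ay":0,"az":0},
    {"x":-0.0137,"y":0,"z":0.0355,"ax":0,"ay":0,"az":0},
    {"x":-0.0137,"y":0,"z":0.0355,"ax":0,"ay":0,"az":0},
    {"x":-0.0137,"y":0,"z":0.0355,"ax":0,"ay":0,"az":0},
    {"x":-0.0137,"y":0,"z":0.0355,"ax":0,"ay":0,"az":0},
    {"x":-0.0137,"y":0,"z":0.0355,"ax":0,"ay":0,"az":0},
    {"x":-0.0137,"y":0,"z":0.0355,"ax":0,"ay":0,"az":0},
    {"x":-0.0137,"y":0,"z":0.0355,"ax":0,"ay":0,"az":0},
    {"x":0,"y":0,"z":0,"ax":0,"ay":0,"az":0},
    {"x":0,"y":0,"z":0,"ax":0,"ay":0,"az":0}
  ],
  "hand": 1,
  "newtons": 15
}}

```text
t: 1.2
ee_pos: [0.4904, -0.2787, 0.4043]
eef_rot: [0.584, -0.399, 0.398, -0.584]
force: [-1.0, 0.4, -0.3]
width: 0.0941
```

```bash
python3 - <<'E'
from h import *
st,im=snap('wrist','w2.png'); import pickle; pickle.dump((st,im),open('w2.pkl','wb'))
print(st['t'],st['ee_pos'],st['qpos'].round(3),st['qvel'].round(3),st['force']); print(Rn.from_quat(st['eef_rot']).as_matrix().round(3))
E
```

```text
1.2 [ 0.49037971 -0.27867604  0.40431918] [-0.64   0.26   1.529 -0.     1.354  0.557] [-0.051 -0.01   0.012 -0.023  0.003 -0.004] [-1.03382293  0.40546808 -0.25897371]
[[ 0.365 -0.001  0.931]
 [-0.931  0.     0.365]
 [-0.    -1.    -0.001]]
```

View pics/w2.png

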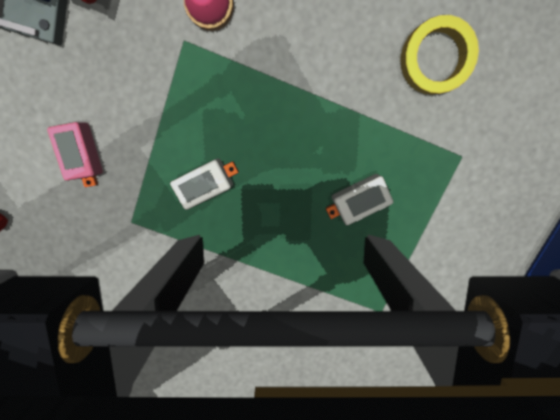

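The wrist view shows shell P at (201,183) with its tab at (232,170). Shell Q is at (362,200) with its tab at (333,211). The pink block at (72,152) stays where it is. Next I'll measure poses from the masks.

```bash
cat >> h.py <<'E'
def meas(im,st,box,h,ztab=0.008,zb=0.003):
    """shell pose: grey panel rect on top + orange tab; box=(u0,v0,u1,v1)"""
    u0,v0,u1,v1=box; c=im[v0:v1,u0:u1]; hsv=cv2.cvtColor(c,cv2.COLOR_RGB2HSV).astype(int)
    H,S,V=hsv[...,0],hsv[...,1],hsv[...,2]
    org=((H<20)&(S>150)&(V>70)).astype(np.uint8)
    low=((S<60)).astype(np.uint8)
    low=cv2.morphologyEx(low,cv2.MORPH_OPEN,np.ones((3,3)))
    n,l,s,ce=cv2.connectedComponentsWithStats(low); k=1+np.argmax(s[1:,4]); 
    body=(l==k).astype(np.uint8)
    no,lo,so,co=cv2.connectedComponentsWithStats(org); ko=1+np.argmax(so[1:,4]); tab=co[ko]+[u0,v0]
    v=V[body>0]; th,_=cv2.threshold(v.astype(np.uint8).reshape(-1,1),0,255,cv2.THRESH_OTSU)
    er=cv2.morphologyEx(body,cv2.MORPH_CLOSE,np.ones((5,5)))
    er=cv2.erode(er,np.ones((5,5)))
    gr=((V<=th)&(er>0)).astype(np.uint8); gr=cv2.morphologyEx(gr,cv2.MORPH_OPEN,np.ones((3,3)))
    n,l,s,ce=cv2.connectedComponentsWithStats(gr); k=1+np.argmax(s[1:,4]); 
    vv,uu=np.nonzero(l==k); P=onplane('wrist',np.c_[uu+u0,vv+v0],zb+h,st)[:,:2]
    r=cv2.minAreaRect(P.astype(np.float32)*1000); 
    T=onplane('wrist',[tab],zb+ztab,st)[0,:2]
    cen=P.mean(0); w,v=np.linalg.eigh(np.cov(P.T)); ax=v[:,1]
    if ax@(T-cen)<0: ax=-ax
    return dict(cen=cen,rectc=np.array(r[0])/1000,rect=np.round(r[1],1),yaw=np.degrees(np.arctan2(ax[1],ax[0])),tab=T,tabd=(np.linalg.norm(T-cen)),tabyaw=np.degrees(np.arctan2(*(T-cen)[::-1])),npx=len(P),body=int(body.sum()),mask=l==k,off=(u0,v0))
E
python3 - <<'E'
from h import *; import pickle
st,im=pickle.load(open('w2.pkl','rb'))
o=im.copy()
for n,b in [('P',(155,145,250,220)),('Q',(315,165,405,235))]:
    m=meas(im,st,b,.024); k=m.pop('mask'); u,v=m['off']; o[v:v+k.shape[0],u:u+k.shape[1]][k]=[255,0,255]; print(n,m)
cv2.imwrite('pics/w2m.png',cv2.resize(o[130:250,130:430,::-1],None,fx=2.6,fy=2.6))
E
```

```text
P {'cen': array([ 0.46111224, -0.18681278]), 'rectc': array([ 0.46095496, -0.1870242 ]), 'rect': array([22.2, 39.8]), 'yaw': np.float64(-41.0855410512007), 'tab': array([ 0.48958221, -0.21264548]), 'tabd': np.float64(0.038443047916209706), 'tabyaw': np.float64(-42.219554076944895), 'npx': 686, 'body': 1865, 'off': (155, 145)}
Q {'cen': array([ 0.51426259, -0.3669637 ]), 'rectc': array([ 0.51434729, -0.3670495 ]), 'rect': array([22.5, 40.2]), 'yaw': np.float64(136.42723159061927), 'tab': array([ 0.48623049, -0.34138002]), 'tabd': np.float64(0.037951595030648426), 'tabyaw': np.float64(137.61465245617046), 'npx': 682, 'body': 1923, 'off': (315, 165)}
```

View pics/w2m.png

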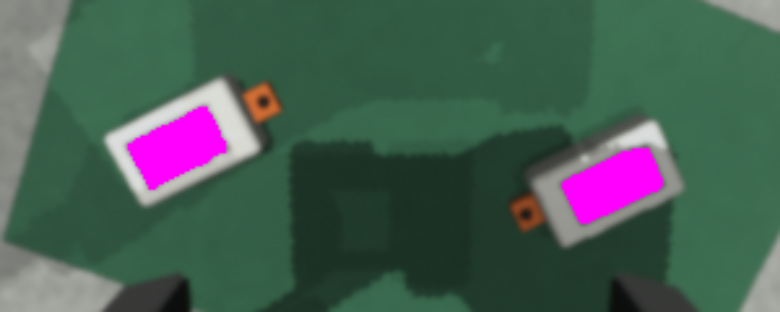

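Both panels segment cleanly. Next I'll measure the fixture with the wrist camera.

{"api": "carry_out", "payload": {
  "commands": [
    {"x":-0.0313,"y":0,"z":0.0241,"ax":0,"ay":0,"az":0},
    {"x":-0.0313,"y":0,"z":0.0241,"ax":0,"ay":0,"az":0},
    {"x":-0.0313,"y":0,"z":0.0241,"ax":0,"ay":0,"az":0},
    {"x":-0.0313,"y":0,"z":0.0241,"ax":0,"ay":0,"az":0},
    {"x":-0.0313,"y":0,"z":0.0241,"ax":0,"ay":0,"az":0},
    {"x":-0.0313,"y":0,"z":0.0241,"ax":0,"ay":0,"az":0},
    {"x":-0.0313,"y":0,"z":0.0241,"ax":0,"ay":0,"az":0},
    {"x":-0.0313,"y":0,"z":0.0241,"ax":0,"ay":0,"az":0},
    {"x":-0.0313,"y":0,"z":0.0241,"ax":0,"ay":0,"az":0},
    {"x":-0.0313,"y":0,"z":0.0241,"ax":0,"ay":0,"az":0}
  ]
}}

```text
t: 2.08
ee_pos: [0.601, 0.0985, 0.4047]
eef_rot: [0.583, -0.4, 0.401, -0.583]
force: [0.9, -0.6, -0.3]
width: 0.0939
```

{"api": "carry_out", "payload": {
  "commands": [
    {"x":0,"y":0,"z":0,"ax":0,"ay":-6.9,"az":0},
    {"x":0,"y":0,"z":0,"ax":0,"ay":-6.9,"az":0},
    {"x":0,"y":0,"z":0,"ax":0,"ay":-6.9,"az":0},
    {"x":0,"y":0,"z":0,"ax":0,"ay":-6.9,"az":0},
    {"x":0,"y":0,"z":0,"ax":0,"ay":-6.9,"az":0},
    {"x":0,"y":0,"z":0,"ax":0,"ay":-6.9,"az":0},
    {"x":0,"y":0,"z":0,"ax":0,"ay":-6.9,"az":0},
    {"x":0,"y":0,"z":0,"ax":0,"ay":-6.9,"az":0},
    {"x":0,"y":0,"z":0,"ax":0,"ay":-6.9,"az":0},
    {"x":0,"y":0,"z":0,"ax":0,"ay":-6.9,"az":0},
    {"x":0,"y":0,"z":0,"ax":0,"ay":-6.6,"az":0},
    {"x":0,"y":0,"z":0,"ax":0,"ay":0,"az":0}
  ]
}}

```text
t: 3.08
ee_pos: [0.6008, 0.0967, 0.4046]
eef_rot: [0.706, 0.041, -0.042, -0.706]
force: [0.7, 0.1, 0.2]
width: 0.094
```

```bash
python3 - <<'E'
from h import *
st,im=snap('wrist','w3.png'); import pickle; pickle.dump((st,im),open('w3.pkl','wb'))
print(st['t'],st['ee_pos'],st['qpos'].round(3),st['qvel'].round(3),st['force']); print(Rn.from_quat(st['eef_rot']).as_matrix().round(3))
E
```

```text
3.0833 [0.60081067 0.09669947 0.40456281] [ 4.600e-02  3.270e-01  1.431e+00 -1.000e-03  1.385e+00 -7.200e-02] [ 0.007  0.002 -0.002  0.003 -0.002  0.156] [0.7020194  0.08343523 0.1612371 ]
[[ 0.993 -0.    -0.117]
 [ 0.117 -0.001  0.993]
 [-0.001 -1.    -0.001]]
```

View pics/w3.png

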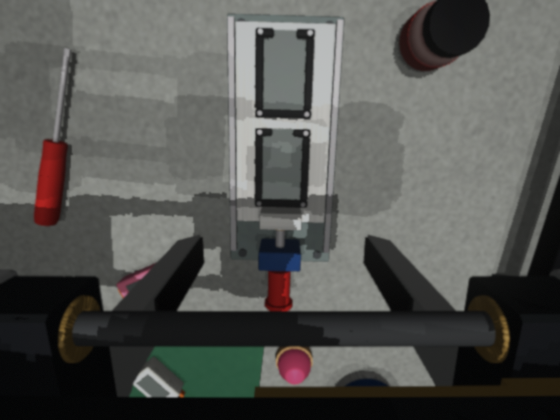

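```bash
python3 - <<'E'
from h import *; import pickle
st,im=pickle.load(open('w3.pkl','rb'))
c=im[5:225,205:365,::-1]; cv2.imwrite('pics/w3c.png',cv2.resize(c,None,fx=2.7,fy=2.7,interpolation=cv2.INTER_CUBIC))
E
```

```text
(no output)
```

View pics/w3c.png

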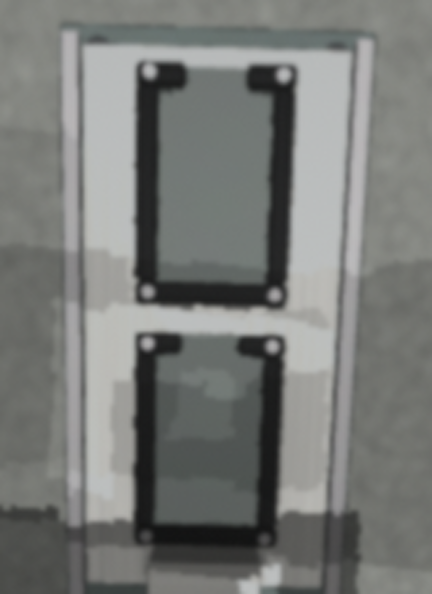

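The crop shows both nests with their notches at the upper (+x) end and four bright screws at each nest's corners. I'll find the screw centroids and use those.

```bash
cat >> h.py <<'E'
def screws(im,st,seeds,z=0.038,win=4,name='wrist'):
    g=cv2.cvtColor(im,cv2.COLOR_RGB2GRAY).astype(float); out=[]
    for u,v in seeds:
        u0,v0=int(round(u)),int(round(v))
        for _ in range(3):
            p=g[v0-win:v0+win+1,u0-win:u0+win+1]; w=np.clip(p-(p.min()+.5*(p[win-1:win+2,win-1:win+2].max()-p.min())),0,None)
            yy,xx=np.mgrid[-win:win+1,-win:win+1]; w=w*((xx**2+yy**2)<=win**2)
            cu,cv_=u0+(w*xx).sum()/w.sum(),v0+(w*yy).sum()/w.sum(); u0,v0=int(round(cu)),int(round(cv_))
        out.append((cu,cv_))
    return np.array(out), onplane(name,out,z,st)[:,:2]
E
python3 - <<'E'
from h import *; import pickle
st,im=pickle.load(open('w3.pkl','rb'))
s=np.array([(149,72),(284,75),(148,292),(275,295),(148,343),(273,346),(147,537),(264,540)])/2.7+[205,5]
uv,P=screws(im,st,s); print(uv.round(1).tolist())
for n,k in (('nest1',0),('nest0',4)):
    q=P[k:k+4]; ax=(q[0]+q[1]-q[2]-q[3]); ay=(q[0]+q[2]-q[1]-q[3])
    print(n,q.mean(0).round(4),np.degrees(np.arctan2(ax[1],ax[0])),np.degrees(np.arctan2(ay[1],ay[0])),np.linalg.norm(ax)/2,np.linalg.norm(ay)/2)
d=P[:4].mean(0)-P[4:].mean(0); print(np.linalg.norm(d),np.degrees(np.arctan2(d[1],d[0])))
E
```

```text
[[259.9, 29.8], [309.8, 31.8], [259.3, 112.6], [306.5, 113.8], [259.2, 131.6], [305.5, 132.8], [258.3, 207.3], [303.4, 208.2]]
nest1 [0.5882 0.2179] 95.29370883685509 -175.05089628297475 0.07677011640509018 0.048269816758650115
nest0 [0.5972 0.1206] 95.47258270723673 -174.60214289252508 0.08079563743786224 0.04872146223133096
0.09769478081452054 95.31334383263342
```

```bash
python3 - <<'E'
from h import *; import pickle
st,im=pickle.load(open('w3.pkl','rb'))
s=np.array([(149,72),(284,75),(148,292),(275,295),(148,343),(273,346),(147,537),(264,540)])/2.7+[205,5]
uv,P=screws(im,st,s,win=2); print(uv.round(1).tolist(),s.round(1).tolist())
for n,k in (('nest1',0),('nest0',4)):
    q=P[k:k+4]; ax=(q[0]+q[1]-q[2]-q[3]); ay=(q[0]+q[2]-q[1]-q[3])
    print(n,q.mean(0).round(4),np.degrees(np.arctan2(ax[1],ax[0])),np.degrees(np.arctan2(ay[1],ay[0])),np.linalg.norm(ax)/2,np.linalg.norm(ay)/2)
d=P[:4].mean(0)-P[4:].mean(0); print(np.linalg.norm(d),np.degrees(np.arctan2(d[1],d[0])))
E
```

```text
[[259.9, 30.8], [309.8, 32.6], [259.6, 112.8], [306.6, 113.9], [259.6, 131.8], [305.7, 132.9], [258.8, 203.6], [302.7, 204.7]] [[260.2, 31.7], [310.2, 32.8], [259.8, 113.1], [306.9, 114.3], [259.8, 132.0], [306.1, 133.1], [259.4, 203.9], [302.8, 205.0]]
nest1 [0.5883 0.2175] 95.41818841445655 -174.89239803927725 0.07607110831823036 0.048153784361342405
nest0 [0.5971 0.1226] 95.13135588704317 -174.69377386718025 0.07661105934078008 0.04788608434202543
0.09529210372559946 95.26720429420799
```

The checks agree: 95.3 mm pitch and a 76 mm screw spacing. The fixture yaw is about 95.2°, with nest0 at (0.597,0.123) and nest1 at (0.588,0.2175). Next I'll go to shell P, aligned to its yaw.

{"api": "carry_out", "payload": {
  "commands": [
    {"x":-0.0215,"y":0,"z":-0.0332,"ax":0,"ay":0,"az":0},
    {"x":-0.0215,"y":0,"z":-0.0332,"ax":0,"ay":0,"az":0},
    {"x":-0.0215,"y":0,"z":-0.0332,"ax":0,"ay":0,"az":0},
    {"x":-0.0215,"y":0,"z":-0.0332,"ax":0,"ay":0,"az":0},
    {"x":-0.0215,"y":0,"z":-0.0332,"ax":0,"ay":0,"az":0},
    {"x":-0.0215,"y":0,"z":-0.0332,"ax":0,"ay":0,"az":0},
    {"x":-0.0215,"y":0,"z":-0.0332,"ax":0,"ay":0,"az":0},
    {"x":-0.0215,"y":0,"z":-0.0332,"ax":0,"ay":0,"az":0},
    {"x":0,"y":0,"z":0,"ax":0,"ay":6.915,"az":0},
    {"x":0,"y":0,"z":0,"ax":0,"ay":6.915,"az":0},
    {"x":0,"y":0,"z":0,"ax":0,"ay":6.915,"az":0},
    {"x":0,"y":0,"z":0,"ax":0,"ay":6.915,"az":0}
  ]
}}

```text
t: 4.13
ee_pos: [0.4606, -0.1865, 0.4047]
eef_rot: [0.695, -0.132, 0.132, -0.694]
force: [-0.9, -0.1, 0.3]
width: 0.0939
```

{"api": "carry_out", "payload": {
  "commands": [
    {"x":0,"y":0,"z":0,"ax":0,"ay":6.915,"az":0},
    {"x":0,"y":0,"z":0,"ax":0,"ay":6.915,"az":0},
    {"x":0,"y":0,"z":0,"ax":0,"ay":6.915,"az":0},
    {"x":0,"y":0,"z":0,"ax":0,"ay":6.915,"az":0},
    {"x":0,"y":0,"z":0,"ax":0,"ay":6.915,"az":0},
    {"x":0,"y":0,"z":0,"ax":0,"ay":6.915,"az":0},
    {"x":0,"y":0,"z":0,"ax":0,"ay":6.915,"az":0},
    {"x":0,"y":0,"z":0,"ax":0,"ay":6.915,"az":0},
    {"x":0,"y":0,"z":0,"ax":0,"ay":6.915,"az":0},
    {"x":0,"y":0,"z":0,"ax":0,"ay":6.915,"az":0},
    {"x":0,"y":0,"z":0,"ax":0,"ay":6.915,"az":0},
    {"x":0,"y":0,"z":0,"ax":0,"ay":6.915,"az":0}
  ]
}}

```text
t: 5.13
ee_pos: [0.4609, -0.186, 0.4047]
eef_rot: [0.433, -0.559, 0.559, -0.433]
force: [-0.6, 0.6, -0.8]
width: 0.0939
```

{"api": "carry_out", "payload": {
  "commands": [
    {"x":0,"y":0.021,"z":0,"ax":0,"ay":6.915,"az":0},
    {"x":0,"y":0.021,"z":0,"ax":0,"ay":6.915,"az":0},
    {"x":0,"y":0.021,"z":0,"ax":0,"ay":6.915,"az":0},
    {"x":0,"y":0.021,"z":0,"ax":0,"ay":6.915,"az":0},
    {"x":0,"y":0,"z":0,"ax":0,"ay":0,"az":0},
    {"x":0,"y":0,"z":0,"ax":0,"ay":0,"az":0}
  ]
}}

```text
t: 5.63
ee_pos: [0.4609, -0.1857, 0.3201]
eef_rot: [-0.291, 0.645, -0.644, 0.29]
force: [0.3, -0.1, 0.4]
width: 0.0939
```

```bash
python3 - <<'E'
from h import *
st,im=snap('wrist','w4.png'); import pickle; pickle.dump((st,im),open('w4.pkl','wb'))
print(st['t'],st['ee_pos'],st['qpos'].round(3),st['qvel'].round(3),st['force']); print(Rn.from_quat(st['eef_rot']).as_matrix().round(3))
E
```

```text
5.6333 [ 0.46087739 -0.1856797   0.32014433] [-0.523  0.225  1.8   -0.     1.118  1.772] [ 0.005 -0.024 -0.046 -0.     0.001 -0.014] [ 0.30421222 -0.05756386  0.38600925]
[[-0.663 -0.002  0.749]
 [-0.749  0.001 -0.663]
 [ 0.001 -1.    -0.002]]
```

View pics/w4.png

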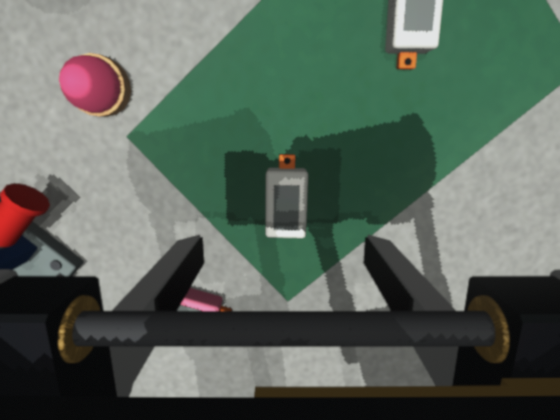

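Shell P is centred at (286,203) with its tab up at (287,160), in line with the tool.

```bash
cat > rel.py <<'E'
from h import *; import pickle,sys
def rel(st,P,yaw):
    R=Rn.from_quat(st['eef_rot']).as_matrix(); d=np.r_[np.asarray(P)-st['ee_pos'][:2],0]
    t=R.T@d; zy=np.degrees(np.arctan2(R[1,2],R[0,2]))
    print('  tool dx %.4f dz %.4f  ay(deg) %.2f'%(t[0],t[2],-((yaw-zy+180)%360-180)))
E
python3 - <<'E'
from rel import *
st,im=pickle.load(open('w4.pkl','rb'))
m=meas(im,st,(250,140,325,245),.024); k=m.pop('mask'); print(m); rel(st,m['cen'],m['yaw']); rel(st,m['cen'],m['tabyaw'])
c=im[130:250,230:350].copy(); kk=np.zeros(im.shape[:2],bool); kk[140:140+k.shape[0],250:250+k.shape[1]]=k; c[kk[130:250,230:350]]=[255,0,255]
c=np.hstack([im[130:250,230:350],c]); cv2.imwrite('pics/w4c.png',cv2.resize(c[:,:,::-1],None,fx=3.3,fy=3.3))
E
```

```text
{'cen': array([ 0.46653372, -0.18915495]), 'rectc': array([ 0.46650418, -0.19137411]), 'rect': array([32.9, 52.6]), 'yaw': np.float64(-36.22632015312018), 'tab': array([ 0.4896764 , -0.21275682]), 'tabd': np.float64(0.033054981277860024), 'tabyaw': np.float64(-45.56282780075705), 'npx': 1896, 'body': 2969, 'off': (250, 140)}
  tool dx -0.0011 dz 0.0065  ay(deg) -5.27
  tool dx -0.0011 dz 0.0065  ay(deg) 4.06
```

View pics/w4c.png

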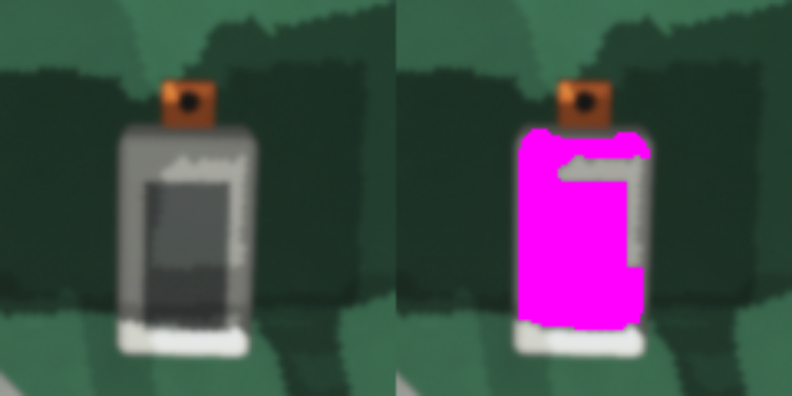

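The shadow spoiled the Otsu split, so I'll use a fixed darker threshold for the panel.

```bash
python3 - <<'E'
from rel import *
st,im=pickle.load(open('w4.pkl','rb'))
for p in [(270,200),(286,195),(286,225),(286,170),(296,175)]: print(p,im[p[1],p[0]])
# mask: panel darkness
c=im[175:236,262:310]; g=c.max(2); 
k=(g<100).astype(np.uint8); k=cv2.morphologyEx(k,cv2.MORPH_OPEN,np.ones((3,3)))
n,l,s,ce=cv2.connectedComponentsWithStats(k); print(s[1:])
P=onplane('wrist',[[286.8,207.1],[286.9,160]],.027,st)[:,:2]; print(P)
tab=onplane('wrist',[(287,162)],.011,st)[0,:2]
print(tab, np.linalg.norm(tab-P[0]),np.degrees(np.arctan2(*(tab-P[0])[::-1]))); rel(st,P[0],np.degrees(np.arctan2(*(tab-P[0])[::-1])))
def w(x,y): return (x/3.3+230,y/3.3+130)
# top face edges: left 120..118, right 255..248
for a,b in [((146,181),(145,325)),((231,181),(228,325))]:
    q=onplane('wrist',[w(*a),w(*b)],.027,st)[:,:2]; d=q[0]-q[1]; print(np.linalg.norm(d),np.degrees(np.arctan2(d[1],d[0])))
E
```

```text
(270, 200) [121 123 116]
(286, 195) [80 84 83]
(286, 225) [48 51 49]
(286, 170) [85 84 79]
(296, 175) [122 124 118]
[[   0    0    7   61  293]
 [  41    0    7   58  249]
 [   9   10   29   44 1101]]
[[ 0.4611484  -0.18773625]
 [ 0.49146933 -0.21455622]]
[ 0.48870021 -0.21245297] 0.03701376007402002 -41.89527194912049
  tool dx 0.0014 dz 0.0016  ay(deg) 0.39
0.03887176537995388 -42.314323211757156
0.03886945931613232 -41.9770176545681
```

{"api": "carry_out", "payload": {
  "commands": [
    {"x":0.0014,"y":0.02,"z":0.0016,"ax":0,"ay":0.4,"az":0},
    {"x":0,"y":0.03,"z":0,"ax":0,"ay":0,"az":0},
    {"x":0,"y":0.03,"z":0,"ax":0,"ay":0,"az":0},
    {"x":0,"y":0.017,"z":0,"ax":0,"ay":0,"az":0},
    {"x":0,"y":0.01,"z":0,"ax":0,"ay":0,"az":0},
    {"x":0,"y":0,"z":0,"ax":0,"ay":0,"az":0},
    {"x":0,"y":0,"z":0,"ax":0,"ay":0,"az":0}
  ]
}}

```text
t: 6.27
ee_pos: [0.4624, -0.1879, 0.2147]
eef_rot: [0.288, -0.645, 0.646, -0.289]
force: [-0.9, -0.4, 0.7]
width: 0.094
```

{"api": "carry_out", "payload": {
  "commands": [
    {"x":0,"y":0,"z":0,"ax":0,"ay":0,"az":0},
    {"x":0,"y":0,"z":0,"ax":0,"ay":0,"az":0},
    {"x":0,"y":0,"z":0,"ax":0,"ay":0,"az":0},
    {"x":0,"y":0,"z":0,"ax":0,"ay":0,"az":0},
    {"x":0,"y":0,"z":0,"ax":0,"ay":0,"az":0},
    {"x":0,"y":0,"z":0,"ax":0,"ay":0,"az":0},
    {"x":0,"y":0,"z":0,"ax":0,"ay":0,"az":0},
    {"x":0,"y":0,"z":0,"ax":0,"ay":0,"az":0}
  ],
  "hand": -1,
  "newtons": 15
}}

```text
t: 6.93
ee_pos: [0.4618, -0.1873, 0.2137]
eef_rot: [0.288, -0.646, 0.646, -0.288]
force: [-0.0, -0.6, -0.7]
width: 0.0441
```

```bash
python3 - <<'E'
from h import *
st,im=snap('wrist','w5.png'); import pickle; pickle.dump((st,im),open('w5.pkl','wb'))
print(st['t'],st['width'],st['ee_pos'],st['force']); print(Rn.from_quat(st['eef_rot']).as_matrix().round(3))
E
```

```text
6.9333 0.04405077003242911 [ 0.46175219 -0.18733465  0.21367798] [-0.03721657 -0.59923494 -0.6594783 ]
[[-0.668  0.     0.744]
 [-0.744 -0.    -0.668]
 [ 0.    -1.     0.   ]]
```

View pics/w5.png

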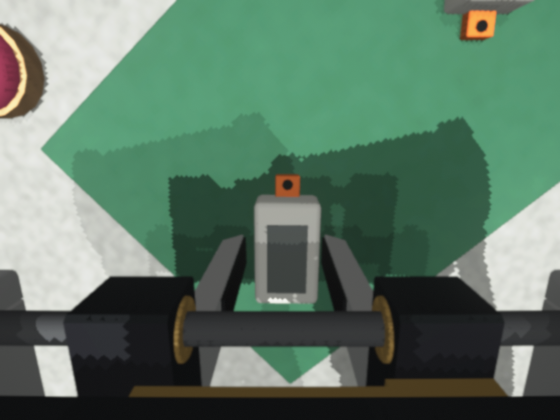

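The fingers are still closing round shell P, which is centred at (287,250). I'll wait for them, then lift.

{"api": "carry_out", "payload": {
  "commands": [
    {"x":0,"y":0,"z":0,"ax":0,"ay":0,"az":0},
    {"x":0,"y":0,"z":0,"ax":0,"ay":0,"az":0},
    {"x":0,"y":0,"z":0,"ax":0,"ay":0,"az":0},
    {"x":0,"y":0,"z":0,"ax":0,"ay":0,"az":0},
    {"x":0,"y":0,"z":0,"ax":0,"ay":0,"az":0},
    {"x":0,"y":0,"z":0,"ax":0,"ay":0,"az":0}
  ]
}}

```text
t: 7.48
ee_pos: [0.4618, -0.1874, 0.2136]
eef_rot: [0.288, -0.646, 0.646, -0.288]
force: [-0.8, -0.6, 0.2]
width: 0.0359
```

{"api": "carry_out", "payload": {
  "commands": [
    {"x":0,"y":-0.01,"z":0,"ax":0,"ay":0,"az":0},
    {"x":0,"y":-0.03,"z":0,"ax":0,"ay":0,"az":0},
    {"x":0,"y":-0.03,"z":0,"ax":0,"ay":0,"az":0},
    {"x":0,"y":-0.03,"z":0,"ax":0,"ay":0,"az":0},
    {"x":0,"y":-0.03,"z":0,"ax":0,"ay":0,"az":0},
    {"x":0,"y":0,"z":0,"ax":0,"ay":0,"az":0},
    {"x":0,"y":0,"z":0,"ax":0,"ay":0,"az":0}
  ]
}}

```text
t: 8.07
ee_pos: [0.4621, -0.1875, 0.3452]
eef_rot: [0.287, -0.645, 0.647, -0.289]
force: [0.2, 0.6, -0.8]
width: 0.0359
```

```bash
python3 - <<'E'
from h import *
st,im=snap('wrist','w6.png'); import pickle; pickle.dump((st,im),open('w6.pkl','wb'))
print(st['t'],st['width'],st['ee_pos'],st['force']); print(Rn.from_quat(st['eef_rot']).as_matrix().round(3))
E
```

```text
8.0667 0.03588072684010709 [ 0.46209686 -0.1874585   0.34518202] [ 0.22603044  0.62549523 -0.7850057 ]
[[-0.668  0.004  0.744]
 [-0.744 -0.002 -0.668]
 [-0.001 -1.     0.004]]
```

View pics/w6.png

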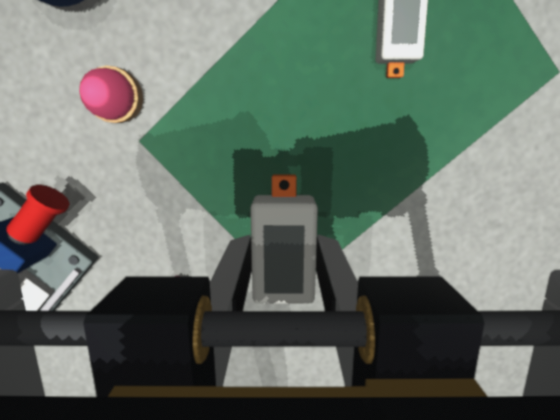

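Shell P is held at 35.9 mm, straight, with its tab at (284,186). I'll work out its offset in the hand and the move to the nest.

```bash
cat >> h.py <<'E'
def intool(uv,y):
    p=camera_params('wrist'); n=cv2.undistortPoints(np.asarray(uv,float).reshape(-1,1,2),p['camera_matrix'],p['distortion']).reshape(-1,2)
    T=p['tool_from_camera']; d=np.c_[n,np.ones(len(n))]@T[:3,:3].T; o=T[:3,3]; return o+d*((y-o[1])/d[:,1])[:,None]
E
python3 - <<'E'
from rel import *
st,im=pickle.load(open('w6.pkl','rb'))
c=im[165:315,235:335]; cv2.imwrite('pics/w6c.png',cv2.resize(c[:,:,::-1],None,fx=4,fy=4))
c=im[215:300,255:312]; k=(c.max(2)<105).astype(np.uint8); k=cv2.morphologyEx(k,cv2.MORPH_OPEN,np.ones((3,3)))
n,l,s,ce=cv2.connectedComponentsWithStats(k); print(s[1:])
pc=intool([(264,225.5),(303.5,225.5),(303.5,293),(264,293)],.1867); print(pc.round(4),pc.mean(0).round(4)); print(intool([(284,186)],.2027).round(4))
# nests rel. in tool axis: fixture yaw 95.25
for n,P in (('nest0',(.5971,.1226)),('nest1',(.5883,.2175))):
    print(n); rel(st,P,95.25)
E
```

```text
[[   7   10   44   70 2986]
 [   0   66    2    3    6]
 [   0   73    2    3    6]
 [   0   77    2    6   12]
 [  55   79    2    6   12]]
[[-0.0121  0.1867  0.0189]
 [ 0.0091  0.1867  0.0189]
 [ 0.0096  0.1867 -0.021 ]
 [-0.0127  0.1867 -0.021 ]] [-0.0015  0.1867 -0.001 ]
[[-0.0014  0.2027  0.0374]]
nest0
  tool dx -0.3209 dz -0.1067  ay(deg) -137.16
nest1
  tool dx -0.3857 dz -0.1766  ay(deg) -137.16
```

View pics/w6c.png

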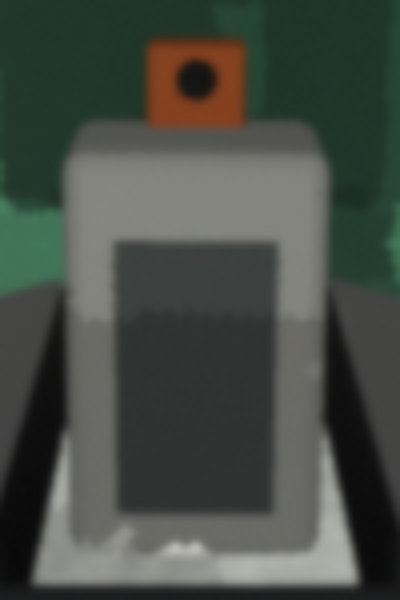

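```bash
python3 - <<'E'
from h import *
p=intool([(284,203.8),(284,301.8),(252,230),(317,230),(253.5,290),(314.5,290)],.1867); print(p.round(4), p[:2,2].mean())
print('tab far/near edges top',intool([(284,175),(284,196.5)],.2027).round(4))
E
```

```text
[[-0.0014  0.1867  0.0309]
 [-0.0014  0.1867 -0.0265]
 [-0.0186  0.1867  0.0164]
 [ 0.0163  0.1867  0.0164]
 [-0.0186  0.1867 -0.0191]
 [ 0.0158  0.1867 -0.0191]] 0.002174532708916814
tab far/near edges top [[-0.0014  0.2027  0.0437]
 [-0.0014  0.2027  0.0313]]
```

The shell sits about 1.5 mm toward +z in the tool, and the panel itself is off-centre. The camera's x bias is about −1.5 mm, and it cancels if I compare readings taken in the same view. Now I'll carry P over to nest1.

{"api": "carry_out", "payload": {
  "commands": [
    {"x":-0.03505,"y":0,"z":-0.01585,"ax":0,"ay":0,"az":0},
    {"x":-0.03505,"y":0,"z":-0.01585,"ax":0,"ay":0,"az":0},
    {"x":-0.03505,"y":0,"z":-0.01585,"ax":0,"ay":0,"az":0},
    {"x":-0.03505,"y":0,"z":-0.01585,"ax":0,"ay":0,"az":0},
    {"x":-0.03505,"y":0,"z":-0.01585,"ax":0,"ay":0,"az":0},
    {"x":-0.03505,"y":0,"z":-0.01585,"ax":0,"ay":0,"az":0},
    {"x":-0.03505,"y":0,"z":-0.01585,"ax":0,"ay":0,"az":0},
    {"x":-0.03505,"y":0,"z":-0.01585,"ax":0,"ay":0,"az":0},
    {"x":-0.03505,"y":0,"z":-0.01585,"ax":0,"ay":0,"az":0},
    {"x":-0.03505,"y":0,"z":-0.01585,"ax":0,"ay":0,"az":0},
    {"x":-0.03505,"y":0,"z":-0.01585,"ax":0,"ay":0,"az":0},
    {"x":0,"y":0,"z":0,"ax":0,"ay":0,"az":0}
  ]
}}

```text
t: 9.12
ee_pos: [0.5905, 0.2219, 0.3406]
eef_rot: [-0.29, 0.647, -0.644, 0.289]
force: [0.2, -0.3, 0.2]
width: 0.0359
```

{"api": "carry_out", "payload": {
  "commands": [
    {"x":0,"y":0,"z":0,"ax":0,"ay":-6.858,"az":0},
    {"x":0,"y":0,"z":0,"ax":0,"ay":-6.858,"az":0},
    {"x":0,"y":0,"z":0,"ax":0,"ay":-6.858,"az":0},
    {"x":0,"y":0,"z":0,"ax":0,"ay":-6.858,"az":0},
    {"x":0,"y":0,"z":0,"ax":0,"ay":-6.858,"az":0},
    {"x":0,"y":0,"z":0,"ax":0,"ay":-6.858,"az":0},
    {"x":0,"y":0,"z":0,"ax":0,"ay":-6.858,"az":0},
    {"x":0,"y":0,"z":0,"ax":0,"ay":-6.858,"az":0},
    {"x":0,"y":0,"z":0,"ax":0,"ay":-6.858,"az":0},
    {"x":0,"y":0,"z":0,"ax":0,"ay":-6.858,"az":0}
  ]
}}

```text
t: 9.95
ee_pos: [0.5889, 0.2155, 0.341]
eef_rot: [0.604, -0.371, 0.368, -0.602]
force: [0.3, 0.3, -0.5]
width: 0.0363
```

{"api": "carry_out", "payload": {
  "commands": [
    {"x":0,"y":0,"z":0,"ax":0,"ay":-6.858,"az":0},
    {"x":0,"y":0,"z":0,"ax":0,"ay":-6.858,"az":0},
    {"x":0,"y":0,"z":0,"ax":0,"ay":-6.858,"az":0},
    {"x":0,"y":0,"z":0,"ax":0,"ay":-6.858,"az":0},
    {"x":0,"y":0,"z":0,"ax":0,"ay":-6.858,"az":0},
    {"x":0,"y":0,"z":0,"ax":0,"ay":-6.858,"az":0},
    {"x":0,"y":0,"z":0,"ax":0,"ay":-6.858,"az":0},
    {"x":0,"y":0,"z":0,"ax":0,"ay":-6.858,"az":0},
    {"x":0,"y":0,"z":0,"ax":0,"ay":-6.858,"az":0},
    {"x":0,"y":0,"z":0,"ax":0,"ay":-6.858,"az":0},
    {"x":0,"y":0,"z":0,"ax":0,"ay":0,"az":0},
    {"x":0,"y":0,"z":0,"ax":0,"ay":0,"az":0}
  ]
}}

```text
t: 10.95
ee_pos: [0.5891, 0.2156, 0.3417]
eef_rot: [0.707, 0.03, -0.032, -0.706]
force: [-0.5, -0.3, -0.5]
width: 0.0358
```

```bash
python3 - <<'E'
from h import *
st,im=snap('wrist','w7.png'); import pickle; pickle.dump((st,im),open('w7.pkl','wb'))
print(st['t'],st['width'],st['ee_pos'],st['qpos'].round(2),st['force']); print(Rn.from_quat(st['eef_rot']).as_matrix().round(3))
E
```

```text
10.95 0.03583688515674278 [0.58913873 0.21562023 0.3417062 ] [ 0.24  0.39  1.49 -0.    1.27  0.15] [-0.49322219 -0.3418365  -0.48401398]
[[ 0.996 -0.003 -0.088]
 [ 0.088 -0.001  0.996]
 [-0.004 -1.    -0.001]]
```

View pics/w7.png

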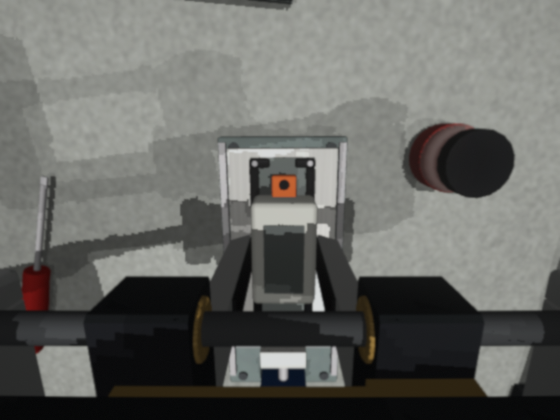

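In this view nest1's two notch-end screws show at (254,163) and (311,163), with the tab at (284,186). I'll check the alignment in this frame.

```bash
python3 - <<'E'
from rel import *
st,im=pickle.load(open('w7.pkl','rb'))
uv,P=screws(im,st,[(254,163),(311,163)],win=3); print(uv)
f=np.radians(95.25); fx=np.array([np.cos(f),np.sin(f)]); d=P[0]-P[1]; print(np.linalg.norm(d),np.degrees(np.arctan2(d[1],d[0]))-90)
N=P.mean(0)-.038*fx; print('nest1',N); 
R=Rn.from_quat(st['eef_rot']).as_matrix()
S=(R@np.array([-.0015,.2107,.0015])+st['ee_pos']); print('shell',S)
t=R.T@np.r_[N-S[:2],0]; print('move tool x %.4f z %.4f'%(t[0],t[2])); rel(st,N,95.25)
cv2.imwrite('pics/w7c.png',cv2.resize(im[130:310,210:360,::-1],None,fx=3.3,fy=3.3))
E
```

```text
[[254.14984894 163.12024169]
 [309.77317339 163.00109051]]
0.04823184745878279 -264.8194942028672
nest1 [0.58811683 0.21737097]
shell [0.5867834  0.21676934 0.13101182]
move tool x 0.0014 z 0.0005
  tool dx -0.0009 dz 0.0018  ay(deg) -0.19
```

View pics/w7c.png

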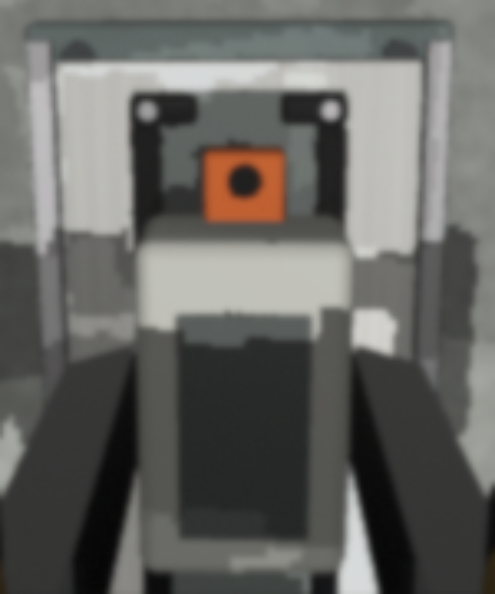

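```bash
python3 - <<'E'
from h import *
p=camera_params('wrist'); print(p)
print(cv2.undistortPoints(np.array([[[284.,186.]]]),p['camera_matrix'],p['distortion']))
E
```

```text
{'camera_matrix': array([[326.43564692,   0.        , 283.39713607],
       [  0.        , 326.43564692, 207.45490736],
       [  0.        ,   0.        ,   1.        ]]), 'distortion': array([-0.01153844,  0.        ,  0.        ,  0.        ,  0.        ]), 'tool_from_camera': array([[ 9.99999874e-01, -4.50212214e-04,  2.20477279e-04,
         1.25699571e-03],
       [-3.23882965e-04, -2.44551727e-01,  9.69636193e-01,
         1.98914745e-02],
       [-3.82623958e-04, -9.69636143e-01, -2.44551843e-01,
         7.19209056e-02],
       [ 0.00000000e+00,  0.00000000e+00,  0.00000000e+00,
         1.00000000e+00]])}
[[[ 0.0018469  -0.06572805]]]
```

The calibration returned differs between calls. I'll check how it varies.

```bash
for i in 1 2 3 4; do python3 - <<'E'
from h import *
a=np.array([camera_params('wrist')['tool_from_camera'][:3,3] for _ in range(4)]); print(a.round(5).tolist()); print(camera_params('scene')['t'])
E
done
```

```text
[[0.00126, 0.01989, 0.07192], [0.00126, 0.01989, 0.07192], [0.00126, 0.01989, 0.07192], [0.00126, 0.01989, 0.07192]]
[ 0.03590234 -0.40475342  1.62007292]
[[0.00126, 0.01989, 0.07192], [0.00126, 0.01989, 0.07192], [0.00126, 0.01989, 0.07192], [0.00126, 0.01989, 0.07192]]
[ 0.03590234 -0.40475342  1.62007292]
[[0.00126, 0.01989, 0.07192], [0.00126, 0.01989, 0.07192], [0.00126, 0.01989, 0.07192], [0.00126, 0.01989, 0.07192]]
[ 0.03590234 -0.40475342  1.62007292]
[[0.00126, 0.01989, 0.07192], [0.00126, 0.01989, 0.07192], [0.00126, 0.01989, 0.07192], [0.00126, 0.01989, 0.07192]]
[ 0.03590234 -0.40475342  1.62007292]
```

It's stable within one state but changes between states, so I'll evaluate shell and nest both in this same frame.

```bash
python3 - <<'E'
from rel import *
st,im=pickle.load(open('w7.pkl','rb'))
def w(x,y): return (x/3.3+210,y/3.3+130)
def g(pts,y): return intool([w(*p) for p in pts],y)
print('tab L R',g([(204,185),(286,185)],.2027).round(4).tolist(),'far near',g([(245,148),(245,222)],.2027).round(4).tolist())
print('panel L R',g([(178,420),(310,420)],.1867).round(4).tolist())
print('block L R',g([(141,260),(351,260)],.1867).round(4).tolist(),'front/back',g([(245,240),(245,572)],.1867).round(4).tolist())
yy=st['ee_pos'][2]-.038
s=intool([(254.5,163.1),(310,163.0)],yy); print('screws',s.round(4), s.mean(0)); print('floor notch black inner edges L R', g([(195,108),(284,108)],yy).round(4).tolist())
E
```

```text
tab L R [[-0.0053, 0.2027, 0.0384], [0.0088, 0.2027, 0.0383]] far near [[0.0018, 0.2027, 0.0448], [0.0018, 0.2027, 0.0318]]
panel L R [[-0.0094, 0.1867, 0.0017], [0.0125, 0.1867, 0.0017]]
block L R [[-0.0149, 0.1867, 0.0291], [0.0187, 0.1867, 0.0291]] front/back [[0.0017, 0.1867, 0.0324], [0.0018, 0.1867, -0.0265]]
screws [[-0.0237  0.3037  0.04  ]
 [ 0.0244  0.3037  0.0401]] [0.00034158 0.3037062  0.04005279]
floor notch black inner edges L R [[-0.0111, 0.3037, 0.0403], [0.0123, 0.3037, 0.0403]]
```

Relative to the shell, nest1 is off by x −1.5 mm and z −0.5 mm. I'll correct that, go down to just above the walls and look again.

{"api": "carry_out", "payload": {
  "commands": [
    {"x":-0.0015,"y":0.02,"z":-0.0005,"ax":0,"ay":-0.2,"az":0},
    {"x":0,"y":0.03,"z":0,"ax":0,"ay":0,"az":0},
    {"x":0,"y":0.025,"z":0,"ax":0,"ay":0,"az":0},
    {"x":0,"y":0.013,"z":0,"ax":0,"ay":0,"az":0},
    {"x":0,"y":0,"z":0,"ax":0,"ay":0,"az":0},
    {"x":0,"y":0,"z":0,"ax":0,"ay":0,"az":0},
    {"x":0,"y":0,"z":0,"ax":0,"ay":0,"az":0}
  ]
}}

```text
t: 11.58
ee_pos: [0.5886, 0.2155, 0.2564]
eef_rot: [-0.706, -0.034, 0.033, 0.706]
force: [0.2, 0.4, -0.6]
width: 0.0359
```

```bash
python3 - <<'E'
from h import *
st,im=snap('wrist','w8.png'); import pickle; pickle.dump((st,im),open('w8.pkl','wb'))
print(st['t'],st['width'],st['ee_pos'],st['force'],camera_params('wrist')['tool_from_camera'][:3,3]); print(Rn.from_quat(st['eef_rot']).as_matrix().round(4))
cv2.imwrite('pics/w8c.png',cv2.resize(im[130:310,210:360,::-1],None,fx=3.3,fy=3.3))
E
```

```text
11.5833 0.03588157988587986 [0.58861673 0.2154813  0.25644892] [ 0.16189839  0.43147722 -0.59706119] [0.00126249 0.01989884 0.07191359]
[[ 9.956e-01  1.500e-03 -9.400e-02]
 [ 9.400e-02  3.000e-04  9.956e-01]
 [ 1.600e-03 -1.000e+00  1.000e-04]]
```

View pics/w8c.png

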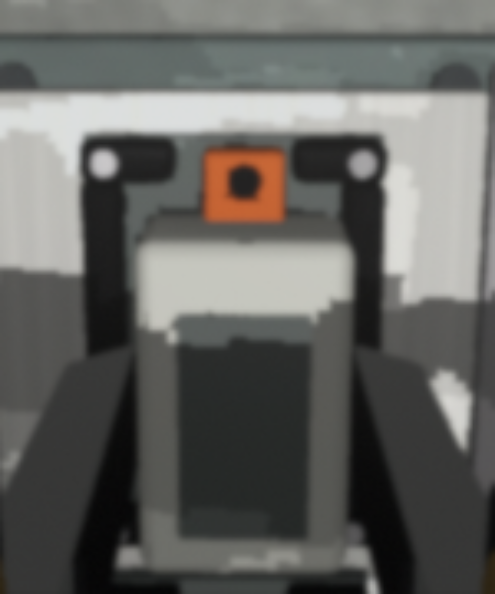

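```bash
cat > al.py <<'E'
from rel import *
def al(sc,tab,far_near,tcpz,o=(210,130),f=3.3,ybot=.2107):
    g=lambda pts,y: intool([(p[0]/f+o[0],p[1]/f+o[1]) for p in pts],y)
    t=g(tab,ybot-.008); fn=g(far_near,ybot-.008); s=g(sc,tcpz-.038)
    print('shell x %.4f z %.4f (%.4f,%.4f)  screws %s'%(t[:,0].mean(),fn[:,2].mean()-.036,fn[0,2]-.042,fn[1,2]-.030,s.round(4).tolist()))
    n=s.mean(0); print('move x %.4f z %.4f'%(n[0]-t[:,0].mean(),n[2]-.038-fn[:,2].mean()+.036),'screw slope deg',np.degrees(np.arctan2(s[1,2]-s[0,2],s[1,0]-s[0,0])))
E
python3 - <<'E'
from al import *
al([(103,163),(363,163)],[(204,185),(286,185)],[(245,148),(245,222)],.2567)
E
```

```text
shell x 0.0018 z 0.0023 (0.0028,0.0018)  screws [[-0.0246, 0.2187, 0.0396], [0.0238, 0.2187, 0.0396]]
move x -0.0022 z -0.0007 screw slope deg -0.026283103707861487
```

The shell needs to go −2.2 mm in x and −1 mm in z. I'll apply that and lower it.

{"api": "carry_out", "payload": {
  "commands": [
    {"x":-0.0022,"y":0,"z":-0.001,"ax":0,"ay":0,"az":0},
    {"x":0,"y":0,"z":0,"ax":0,"ay":0,"az":0},
    {"x":0,"y":0.004,"z":0,"ax":0,"ay":0,"az":0},
    {"x":0,"y":0.004,"z":0,"ax":0,"ay":0,"az":0},
    {"x":0,"y":0,"z":0,"ax":0,"ay":0,"az":0},
    {"x":0,"y":0,"z":0,"ax":0,"ay":0,"az":0}
  ]
}}

```text
t: 12.13
ee_pos: [0.5858, 0.2141, 0.2472]
eef_rot: [0.706, 0.033, -0.034, -0.706]
force: [-0.4, 0.1, -0.2]
width: 0.0359
```

```bash
python3 - <<'E'
from h import *
st,im=snap('wrist','w9.png'); import pickle; pickle.dump((st,im),open('w9.pkl','wb'))
print(st['t'],st['width'],st['ee_pos'],st['force'],camera_params('wrist')['tool_from_camera'][:3,3]); print(Rn.from_quat(st['eef_rot']).as_matrix().round(4))
cv2.imwrite('pics/w9c.png',cv2.resize(im[130:310,210:360,::-1],None,fx=3.3,fy=3.3))
E
```

```text
12.1333 0.03593857757452591 [0.58584501 0.21413595 0.24722279] [-0.40067255  0.14338734 -0.20719106] [0.00126288 0.01989474 0.07191271]
[[ 9.955e-01 -8.000e-04 -9.490e-02]
 [ 9.490e-02 -3.000e-04  9.955e-01]
 [-8.000e-04 -1.000e+00 -2.000e-04]]
```

View pics/w9c.png

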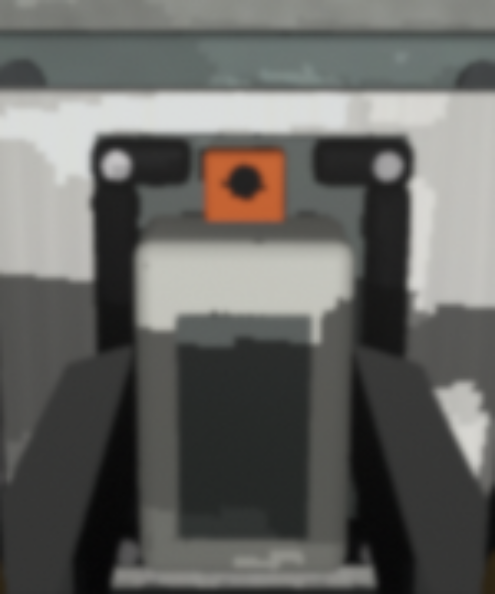

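```bash
python3 - <<'E'
from al import *
al([(116,165),(388,166)],[(204,185),(286,185)],[(245,148),(245,222)],.2475)
E
```

```text
shell x 0.0018 z 0.0023 (0.0028,0.0018)  screws [[-0.0211, 0.2095, 0.0407], [0.0272, 0.2095, 0.0405]]
move x 0.0013 z 0.0003 screw slope deg -0.23695042340386538
```

Now it's 1.2 mm over the other way. I'll correct that and lower to the floor.

{"api": "carry_out", "payload": {
  "commands": [
    {"x":0.0012,"y":0,"z":0,"ax":0,"ay":0,"az":0},
    {"x":0,"y":0.002,"z":0,"ax":0,"ay":0,"az":0},
    {"x":0,"y":0.002,"z":0,"ax":0,"ay":0,"az":0},
    {"x":0,"y":0.002,"z":0,"ax":0,"ay":0,"az":0},
    {"x":0,"y":0,"z":0,"ax":0,"ay":0,"az":0},
    {"x":0,"y":0,"z":0,"ax":0,"ay":0,"az":0}
  ]
}}

```text
t: 12.68
ee_pos: [0.5871, 0.2143, 0.2414]
eef_rot: [0.706, 0.033, -0.034, -0.706]
force: [0.0, 0.1, -1.1]
width: 0.0359
```

```bash
python3 - <<'E'
from h import *
st,im=snap('wrist','w10.png'); import pickle; pickle.dump((st,im),open('w10.pkl','wb'))
print(st['t'],st['width'],st['ee_pos'],st['force'],st['ft_torque'],camera_params('wrist')['tool_from_camera'][:3,3]); print(Rn.from_quat(st['eef_rot']).as_matrix().round(4))
cv2.imwrite('pics/w10c.png',cv2.resize(im[130:310,210:360,::-1],None,fx=3.3,fy=3.3))
E
```

```text
12.6833 0.0358998476862407 [0.58712604 0.21428836 0.2413557 ] [ 0.02999986  0.05089462 -1.07350865] [-0.08165366 -0.13371719  0.03400285] [0.00126293 0.01989506 0.07191267]
[[ 9.955e-01 -5.000e-04 -9.490e-02]
 [ 9.490e-02 -2.000e-04  9.955e-01]
 [-5.000e-04 -1.000e+00 -2.000e-04]]
```

View pics/w10c.png

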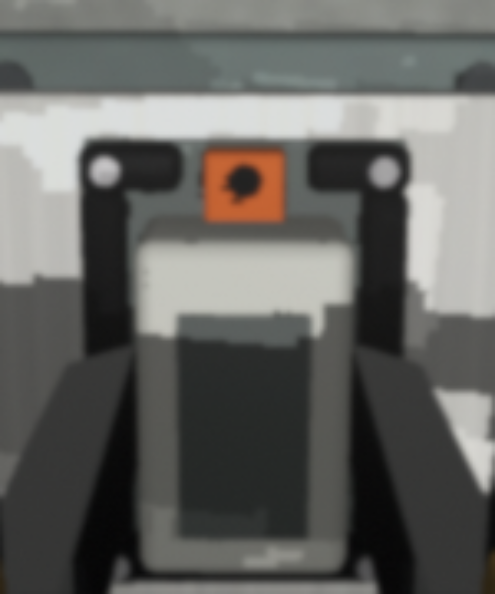

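The shell is centred: the screw mid is at 244 and the tab at 245. I'll release it and lift.

{"api": "carry_out", "payload": {
  "commands": [
    {"x":0,"y":0,"z":0,"ax":0,"ay":0,"az":0},
    {"x":0,"y":0,"z":0,"ax":0,"ay":0,"az":0},
    {"x":0,"y":0,"z":0,"ax":0,"ay":0,"az":0},
    {"x":0,"y":0,"z":0,"ax":0,"ay":0,"az":0},
    {"x":0,"y":0,"z":0,"ax":0,"ay":0,"az":0}
  ],
  "hand": 0.6
}}

```text
t: 13.15
ee_pos: [0.5872, 0.2143, 0.2418]
eef_rot: [0.706, 0.034, -0.034, -0.706]
force: [-0.4, 0.6, -0.8]
width: 0.0656
```

{"api": "carry_out", "payload": {
  "commands": [
    {"x":0,"y":-0.01,"z":0,"ax":0,"ay":0,"az":0},
    {"x":0,"y":-0.03,"z":0,"ax":0,"ay":0,"az":0},
    {"x":0,"y":-0.03,"z":0,"ax":0,"ay":0,"az":0},
    {"x":0,"y":-0.03,"z":0,"ax":0,"ay":0,"az":0},
    {"x":0,"y":0,"z":0,"ax":0,"ay":0,"az":0},
    {"x":0,"y":0,"z":0,"ax":0,"ay":0,"az":0}
  ]
}}

```text
t: 13.65
ee_pos: [0.5876, 0.2144, 0.3446]
eef_rot: [-0.706, -0.036, 0.032, 0.707]
force: [0.5, -0.2, -0.8]
width: 0.0751
```

```bash
python3 - <<'E'
from h import *
st,im=snap('wrist','w11.png'); import pickle; pickle.dump((st,im),open('w11.pkl','wb'))
print(st['t'],st['width'],st['ee_pos'],st['force'],st['qpos'].round(3)); print(Rn.from_quat(st['eef_rot']).as_matrix().round(4))
from rel import rel
rel(st,(.5143,-.367),136.9)
E
```

```text
13.65 0.0751460009717091 [0.58761285 0.21443904 0.34455539] [ 0.45046247 -0.19554572 -0.83441196] [ 0.239  0.386  1.49  -0.     1.259  0.144]
[[ 9.955e-01  5.300e-03 -9.500e-02]
 [ 9.500e-02  1.200e-03  9.955e-01]
 [ 5.400e-03 -1.000e+00  7.000e-04]]
  tool dx -0.1282 dz -0.5718  ay(deg) -41.45
```

View pics/w11.png

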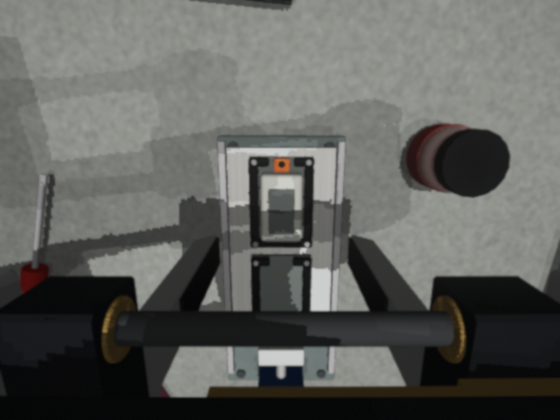

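Shell P sits in nest1 with its tab in the notch at (282,165). Now for shell Q.

{"api": "carry_out", "payload": {
  "commands": [
    {"x":-0.00855,"y":0,"z":-0.0381,"ax":0,"ay":0,"az":0},
    {"x":-0.00855,"y":0,"z":-0.0381,"ax":0,"ay":0,"az":0},
    {"x":-0.00855,"y":0,"z":-0.0381,"ax":0,"ay":0,"az":0},
    {"x":-0.00855,"y":0,"z":-0.0381,"ax":0,"ay":0,"az":0},
    {"x":-0.00855,"y":0,"z":-0.0381,"ax":0,"ay":0,"az":0},
    {"x":-0.00855,"y":0,"z":-0.0381,"ax":0,"ay":0,"az":0},
    {"x":-0.00855,"y":0,"z":-0.0381,"ax":0,"ay":0,"az":0},
    {"x":-0.00855,"y":0,"z":-0.0381,"ax":0,"ay":0,"az":0},
    {"x":-0.00855,"y":0,"z":-0.0381,"ax":0,"ay":0,"az":0},
    {"x":-0.00855,"y":0,"z":-0.0381,"ax":0,"ay":0,"az":0},
    {"x":-0.00855,"y":0,"z":-0.0381,"ax":0,"ay":0,"az":0},
    {"x":-0.00855,"y":0,"z":-0.0381,"ax":0,"ay":0,"az":0}
  ],
  "hand": 1
}}

```text
t: 14.7
ee_pos: [0.5273, -0.2521, 0.34]
eef_rot: [-0.706, -0.033, 0.035, 0.707]
force: [1.2, -0.6, -0.2]
width: 0.0941
```

{"api": "carry_out", "payload": {
  "commands": [
    {"x":-0.00855,"y":0,"z":-0.0381,"ax":0,"ay":0,"az":0},
    {"x":-0.00855,"y":0,"z":-0.0381,"ax":0,"ay":0,"az":0},
    {"x":-0.00855,"y":0,"z":-0.0381,"ax":0,"ay":0,"az":0},
    {"x":0,"y":0.004,"z":0,"ax":0,"ay":-6.91,"az":0},
    {"x":0,"y":0.004,"z":0,"ax":0,"ay":-6.91,"az":0},
    {"x":0,"y":0.004,"z":0,"ax":0,"ay":-6.91,"az":0},
    {"x":0,"y":0.004,"z":0,"ax":0,"ay":-6.91,"az":0},
    {"x":0,"y":0.004,"z":0,"ax":0,"ay":-6.91,"az":0},
    {"x":0,"y":0.004,"z":0,"ax":0,"ay":-6.91,"az":0},
    {"x":0,"y":0,"z":0,"ax":0,"ay":0,"az":0},
    {"x":0,"y":0,"z":0,"ax":0,"ay":0,"az":0},
    {"x":0,"y":0,"z":0,"ax":0,"ay":0,"az":0}
  ]
}}

```text
t: 15.7
ee_pos: [0.5137, -0.3666, 0.317]
eef_rot: [-0.649, -0.28, 0.281, 0.65]
force: [0.2, 0.2, -0.7]
width: 0.0935
```

```bash
python3 - <<'E'
from h import *
st,im=snap('wrist','w12.png'); import pickle; pickle.dump((st,im),open('w12.pkl','wb'))
print(st['t'],st['width'],st['ee_pos'],st['force'],st['qpos'].round(3)); print(Rn.from_quat(st['eef_rot']).as_matrix().round(4))
E
```

```text
15.7 0.09354913773876729 [ 0.51367461 -0.36662138  0.31697191] [ 0.21388658  0.20082601 -0.70527331] [-0.73   0.416  1.514 -0.     1.213 -1.546]
[[ 0.685  -0.0011 -0.7286]
 [ 0.7286  0.001   0.685 ]
 [-0.     -1.      0.0015]]
```

View pics/w12.png

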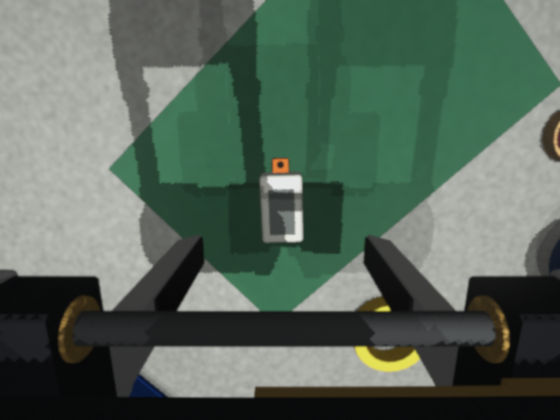

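```bash
python3 - <<'E'
from rel import *
st,im=pickle.load(open('w12.pkl','rb'))
cv2.imwrite('pics/w12c.png',cv2.resize(im[145:255,225:335,::-1],None,fx=5,fy=5))
print(intool([(360,335),(420,335),(390,298)],st['ee_pos'][2]-.02).round(3))
E
```

```text
[[ 0.076  0.297 -0.127]
 [ 0.135  0.297 -0.128]
 [ 0.102  0.297 -0.087]]
```

View pics/w12c.png

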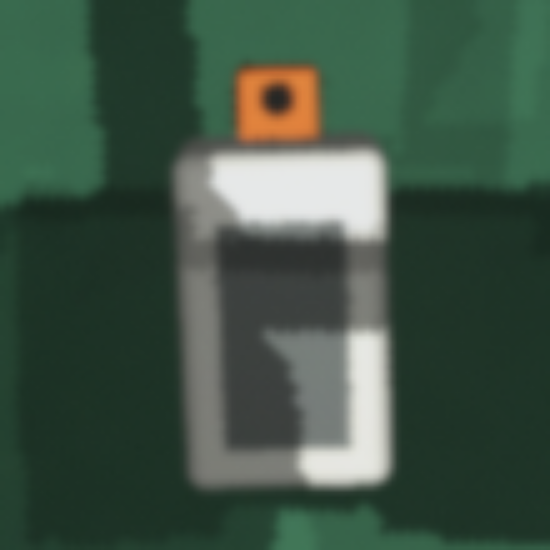

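```bash
python3 - <<'E'
from rel import *
st,im=pickle.load(open('w12.pkl','rb'))
h=st['ee_pos'][2]
w=lambda p:(p[0]/5+225,p[1]/5+145)
g=lambda pts,z: intool([w(p) for p in pts],h-z)
for a,b in [((178,165),(191,480)),((385,165),(391,480)),((217,240),(225,448)),((347,240),(350,448))]:
    q=g([a,b],.027); d=q[0]-q[1]; print(np.degrees(np.arctan2(d[0],d[2])).round(2), q[:,[0,2]].mean(0).round(4))
q=g([(281,148),(291,488)],.027); print('block centre',q.mean(0).round(4),np.linalg.norm(q[0]-q[1]))
t=g([(238,105),(320,105),(278,67),(279,140)],.011); print(t.round(4)); 
c=q.mean(0); d=t.mean(0)-c; print('yaw off tool',np.degrees(np.arctan2(d[0],d[2])),np.hypot(d[0],d[2]))
print(camera_params('wrist')['tool_from_camera'][:3,3])
E
```

```text
-1.34 [-0.0166  0.0001]
-1.86 [0.0182 0.0001]
-1.49 [-0.0104 -0.0033]
-1.26 [ 0.0114 -0.0033]
block centre [0.0007 0.29   0.0008] 0.06003162792803005
[[-0.0077  0.306   0.036 ]
 [ 0.0067  0.306   0.036 ]
 [-0.0007  0.306   0.0426]
 [-0.0005  0.306   0.0299]]
yaw off tool -2.089545833275131 0.03534946707785566
[0.00152445 0.01989523 0.07086095]
```

{"api": "carry_out", "payload": {
  "commands": [
    {"x":-0.0005,"y":0.02,"z":0.001,"ax":0,"ay":-1.5,"az":0},
    {"x":0,"y":0.03,"z":0,"ax":0,"ay":0,"az":0},
    {"x":0,"y":0.03,"z":0,"ax":0,"ay":0,"az":0},
    {"x":0,"y":0.0135,"z":0,"ax":0,"ay":0,"az":0},
    {"x":0,"y":0.01,"z":0,"ax":0,"ay":0,"az":0},
    {"x":0,"y":0,"z":0,"ax":0,"ay":0,"az":0},
    {"x":0,"y":0,"z":0,"ax":0,"ay":0,"az":0}
  ]
}}

```text
t: 16.33
ee_pos: [0.513, -0.3667, 0.2144]
eef_rot: [0.645, 0.29, -0.29, -0.645]
force: [-0.1, 0.5, 0.0]
width: 0.094
```

{"api": "carry_out", "payload": {
  "commands": [
    {"x":0,"y":0,"z":0,"ax":0,"ay":0,"az":0},
    {"x":0,"y":0,"z":0,"ax":0,"ay":0,"az":0},
    {"x":0,"y":0,"z":0,"ax":0,"ay":0,"az":0},
    {"x":0,"y":0,"z":0,"ax":0,"ay":0,"az":0},
    {"x":0,"y":0,"z":0,"ax":0,"ay":0,"az":0},
    {"x":0,"y":0,"z":0,"ax":0,"ay":0,"az":0},
    {"x":0,"y":0,"z":0,"ax":0,"ay":0,"az":0},
    {"x":0,"y":0,"z":0,"ax":0,"ay":0,"az":0},
    {"x":0,"y":0,"z":0,"ax":0,"ay":0,"az":0},
    {"x":0,"y":0,"z":0,"ax":0,"ay":0,"az":0},
    {"x":0,"y":0,"z":0,"ax":0,"ay":0,"az":0},
    {"x":0,"y":0,"z":0,"ax":0,"ay":0,"az":0}
  ],
  "hand": -1,
  "newtons": 15
}}

```text
t: 17.33
ee_pos: [0.5127, -0.3665, 0.2141]
eef_rot: [0.645, 0.29, -0.29, -0.645]
force: [0.1, -0.1, 0.2]
width: 0.0358
```

{"api": "carry_out", "payload": {
  "commands": [
    {"x":0,"y":0,"z":0,"ax":0,"ay":0,"az":0},
    {"x":0,"y":0,"z":0,"ax":0,"ay":0,"az":0}
  ]
}}

```text
t: 17.5
ee_pos: [0.5127, -0.3665, 0.2142]
eef_rot: [0.645, 0.29, -0.29, -0.645]
force: [0.5, -0.5, -0.5]
width: 0.0358
```

Gripped at 35.8 mm. I'll lift it and look.

{"api": "carry_out", "payload": {
  "commands": [
    {"x":0,"y":-0.01,"z":0,"ax":0,"ay":0,"az":0},
    {"x":0,"y":-0.03,"z":0,"ax":0,"ay":0,"az":0},
    {"x":0,"y":-0.03,"z":0,"ax":0,"ay":0,"az":0},
    {"x":0,"y":-0.03,"z":0,"ax":0,"ay":0,"az":0},
    {"x":0,"y":-0.03,"z":0,"ax":0,"ay":0,"az":0},
    {"x":0,"y":0,"z":0,"ax":0,"ay":0,"az":0},
    {"x":0,"y":0,"z":0,"ax":0,"ay":0,"az":0}
  ]
}}

```text
t: 18.08
ee_pos: [0.513, -0.3666, 0.3469]
eef_rot: [0.647, 0.291, -0.289, -0.643]
force: [0.0, -0.4, -1.1]
width: 0.0362
```

```bash
python3 - <<'E'
from rel import *
st,im=snap('wrist','w13.png'); pickle.dump((st,im),open('w13.pkl','wb'))
print(st['t'],st['width'],st['ee_pos'],st['force'],camera_params('wrist')['tool_from_camera'][:3,3]); print(Rn.from_quat(st['eef_rot']).as_matrix().round(4))
rel(st,(.5971,.1226),95.25)
cv2.imwrite('pics/w13c.png',cv2.resize(im[130:310,210:360,::-1],None,fx=3.3,fy=3.3))
E
```

```text
18.0833 0.03621273436086045 [ 0.51299499 -0.36660307  0.346874  ] [ 0.02421903 -0.44713602 -1.13329898] [0.0015188  0.01989572 0.07081794]
[[ 0.6638  0.0039 -0.7479]
 [ 0.7479 -0.0034  0.6637]
 [ 0.     -1.     -0.0052]]
  tool dx 0.4217 dz 0.2618  ay(deg) 43.16
```

View pics/w13c.png

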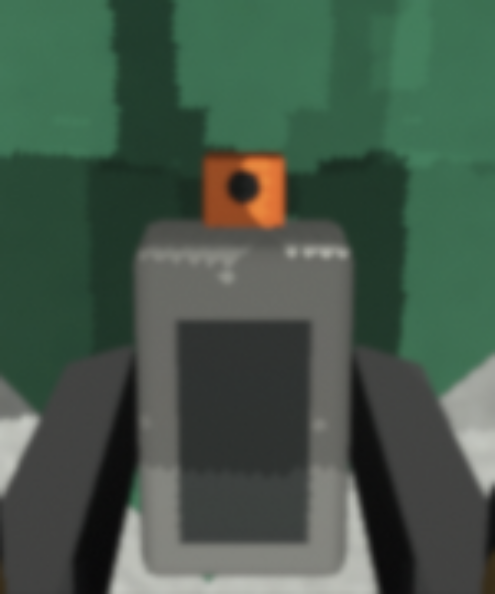

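Shell Q is straight in the hand and sits about 0.9 mm further back than P did. I'll carry it to nest0.

{"api": "carry_out", "payload": {
  "commands": [
    {"x":0.03226,"y":0,"z":0.02012,"ax":0,"ay":0,"az":0},
    {"x":0.03226,"y":0,"z":0.02012,"ax":0,"ay":0,"az":0},
    {"x":0.03226,"y":0,"z":0.02012,"ax":0,"ay":0,"az":0},
    {"x":0.03226,"y":0,"z":0.02012,"ax":0,"ay":0,"az":0},
    {"x":0.03226,"y":0,"z":0.02012,"ax":0,"ay":0,"az":0},
    {"x":0.03226,"y":0,"z":0.02012,"ax":0,"ay":0,"az":0},
    {"x":0.03226,"y":0,"z":0.02012,"ax":0,"ay":0,"az":0},
    {"x":0.03226,"y":0,"z":0.02012,"ax":0,"ay":0,"az":0},
    {"x":0.03226,"y":0,"z":0.02012,"ax":0,"ay":0,"az":0},
    {"x":0.03226,"y":0,"z":0.02012,"ax":0,"ay":0,"az":0},
    {"x":0.03226,"y":0,"z":0.02012,"ax":0,"ay":0,"az":0},
    {"x":0.03226,"y":0,"z":0.02012,"ax":0,"ay":0,"az":0}
  ]
}}

```text
t: 19.13
ee_pos: [0.5884, 0.0852, 0.342]
eef_rot: [-0.644, -0.288, 0.291, 0.646]
force: [0.3, -0.2, -1.0]
width: 0.0361
```

{"api": "carry_out", "payload": {
  "commands": [
    {"x":0.03226,"y":0,"z":0.02012,"ax":0,"ay":0,"az":0},
    {"x":0,"y":0,"z":0,"ax":0,"ay":6.166,"az":0},
    {"x":0,"y":0,"z":0,"ax":0,"ay":6.166,"az":0},
    {"x":0,"y":0,"z":0,"ax":0,"ay":6.166,"az":0},
    {"x":0,"y":0,"z":0,"ax":0,"ay":6.166,"az":0},
    {"x":0,"y":0,"z":0,"ax":0,"ay":6.166,"az":0},
    {"x":0,"y":0,"z":0,"ax":0,"ay":6.166,"az":0},
    {"x":0,"y":0,"z":0,"ax":0,"ay":6.166,"az":0},
    {"x":0,"y":0,"z":0,"ax":0,"ay":0,"az":0},
    {"x":0,"y":0,"z":0,"ax":0,"ay":0,"az":0},
    {"x":0,"y":0,"z":0,"ax":0,"ay":0,"az":0}
  ]
}}

```text
t: 20.05
ee_pos: [0.5952, 0.1208, 0.343]
eef_rot: [0.706, 0.032, -0.034, -0.706]
force: [0.2, 0.0, -0.2]
width: 0.0358
```

```bash
python3 - <<'E'
from rel import *
st,im=snap('wrist','w14.png'); pickle.dump((st,im),open('w14.pkl','wb'))
print(st['t'],st['width'],st['ee_pos'],st['force'],camera_params('wrist')['tool_from_camera'][:3,3]); print(Rn.from_quat(st['eef_rot']).as_matrix().round(4))
rel(st,(.5958,.1206),95.25)
cv2.imwrite('pics/w14c.png',cv2.resize(im[90:310,200:370,::-1],None,fx=2.7,fy=2.7))
E
```

```text
20.05 0.035774243680766024 [0.59520645 0.12075207 0.34297501] [ 0.17393779  0.00452392 -0.2256504 ] [0.00126128 0.01989325 0.07191491]
[[ 9.956e-01 -2.300e-03 -9.360e-02]
 [ 9.360e-02 -3.000e-04  9.956e-01]
 [-2.300e-03 -1.000e+00 -1.000e-04]]
  tool dx 0.0006 dz -0.0002  ay(deg) 0.12
```

View pics/w14c.png

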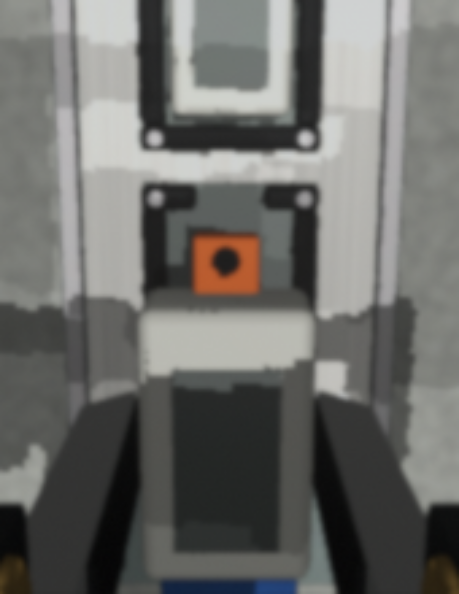

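```bash
python3 - <<'E'
from al import *
al([(154.5,198.5),(305,199)],[(192,265),(260,265)],[(226,234),(226,295)],.343,o=(200,90),f=2.7,ybot=.2111)
E
```

```text
shell x 0.0015 z 0.0011 (0.0017,0.0006)  screws [[-0.0215, 0.305, 0.0395], [0.0271, 0.305, 0.0393]]
move x 0.0013 z 0.0003 screw slope deg -0.21316184743659092
```

{"api": "carry_out", "payload": {
  "commands": [
    {"x":0.001,"y":0.02,"z":0,"ax":0,"ay":0.1,"az":0},
    {"x":0,"y":0.03,"z":0,"ax":0,"ay":0,"az":0},
    {"x":0,"y":0.025,"z":0,"ax":0,"ay":0,"az":0},
    {"x":0,"y":0.014,"z":0,"ax":0,"ay":0,"az":0},
    {"x":0,"y":0,"z":0,"ax":0,"ay":0,"az":0},
    {"x":0,"y":0,"z":0,"ax":0,"ay":0,"az":0},
    {"x":0,"y":0,"z":0,"ax":0,"ay":0,"az":0}
  ]
}}

```text
t: 20.68
ee_pos: [0.5971, 0.1209, 0.2561]
eef_rot: [-0.706, -0.033, 0.031, 0.706]
force: [0.7, -0.4, -0.8]
width: 0.0356
```

```bash
python3 - <<'E'
from rel import *
st,im=snap('wrist','w15.png'); pickle.dump((st,im),open('w15.pkl','wb'))
print(st['t'],st['width'],st['ee_pos'],st['force'],camera_params('wrist')['tool_from_camera'][:3,3]); print(Rn.from_quat(st['eef_rot']).as_matrix().round(4))
cv2.imwrite('pics/w15c.png',cv2.resize(im[130:310,210:360,::-1],None,fx=3.3,fy=3.3))
E
```

```text
20.6833 0.035644569714850825 [0.59708167 0.12094948 0.25613422] [ 0.74020249 -0.39517458 -0.76124205] [0.00125887 0.01989887 0.07191882]
[[ 9.959e-01  1.900e-03 -9.020e-02]
 [ 9.020e-02  1.000e-04  9.959e-01]
 [ 1.900e-03 -1.000e+00 -1.000e-04]]
```

View pics/w15c.png

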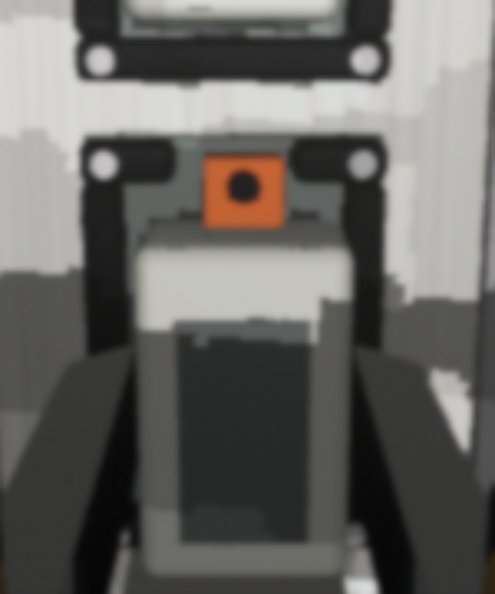

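The screw mid is at 233 and the tab at 245. Last time some of that offset was the arm still settling, so I'll correct only part of it, settle and look again.

{"api": "carry_out", "payload": {
  "commands": [
    {"x":-0.001,"y":0,"z":0,"ax":0,"ay":0,"az":0},
    {"x":0,"y":0,"z":0,"ax":0,"ay":0,"az":0},
    {"x":0,"y":0.004,"z":0,"ax":0,"ay":0,"az":0},
    {"x":0,"y":0.003,"z":0,"ax":0,"ay":0,"az":0},
    {"x":0,"y":0,"z":0,"ax":0,"ay":0,"az":0},
    {"x":0,"y":0,"z":0,"ax":0,"ay":0,"az":0},
    {"x":0,"y":0,"z":0,"ax":0,"ay":0,"az":0}
  ]
}}

```text
t: 21.32
ee_pos: [0.5955, 0.1208, 0.248]
eef_rot: [0.706, 0.032, -0.032, -0.706]
force: [-0.1, 0.3, 0.1]
width: 0.0359
```

```bash
python3 - <<'E'
from rel import *
st,im=snap('wrist','w16.png'); pickle.dump((st,im),open('w16.pkl','wb'))
print(st['t'],st['width'],st['ee_pos'],st['force'],camera_params('wrist')['tool_from_camera'][:3,3]); print(Rn.from_quat(st['eef_rot']).as_matrix().round(4))
cv2.imwrite('pics/w16c.png',cv2.resize(im[130:310,210:360,::-1],None,fx=3.3,fy=3.3))
E
```

```text
21.3167 0.03587619860215425 [0.59550678 0.12081521 0.24803102] [-0.07572817  0.2513391   0.12246373] [0.00125834 0.01989533 0.0719193 ]
[[ 9.96e-01 -2.00e-04 -8.98e-02]
 [ 8.98e-02 -1.00e-04  9.96e-01]
 [-2.00e-04 -1.00e+00 -1.00e-04]]
```

View pics/w16c.png

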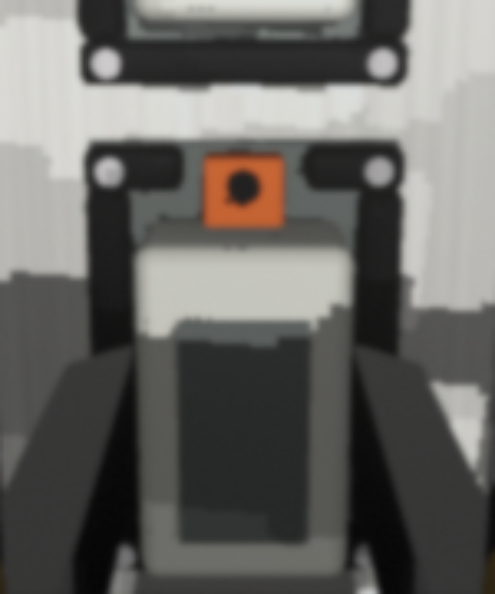

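```bash
python3 - <<'E'
from al import *
al([(108,172),(379,171)],[(204,190),(285,190)],[(244,153),(244,228)],.248,ybot=.2111)
E
```

```text
shell x 0.0017 z 0.0013 (0.0018,0.0007)  screws [[-0.0227, 0.21, 0.0394], [0.0257, 0.21, 0.0395]]
move x -0.0002 z 0.0002 screw slope deg 0.18872559240804465
```

{"api": "carry_out", "payload": {
  "commands": [
    {"x":0,"y":0.002,"z":0,"ax":0,"ay":0,"az":0},
    {"x":0,"y":0.002,"z":0,"ax":0,"ay":0,"az":0},
    {"x":0,"y":0.0025,"z":0,"ax":0,"ay":0,"az":0},
    {"x":0,"y":0,"z":0,"ax":0,"ay":0,"az":0},
    {"x":0,"y":0,"z":0,"ax":0,"ay":0,"az":0},
    {"x":0,"y":0,"z":0,"ax":0,"ay":0,"az":0}
  ]
}}

```text
t: 21.87
ee_pos: [0.5955, 0.1208, 0.2415]
eef_rot: [0.706, 0.032, -0.032, -0.706]
force: [0.7, -0.5, -0.9]
width: 0.0356
```

Offset is within 0.2 mm, and the underside is at about 30.4 mm. I'll release, lift and check both nests.

{"api": "carry_out", "payload": {
  "commands": [
    {"x":0,"y":0,"z":0,"ax":0,"ay":0,"az":0},
    {"x":0,"y":0,"z":0,"ax":0,"ay":0,"az":0},
    {"x":0,"y":0,"z":0,"ax":0,"ay":0,"az":0},
    {"x":0,"y":0,"z":0,"ax":0,"ay":0,"az":0},
    {"x":0,"y":0,"z":0,"ax":0,"ay":0,"az":0}
  ],
  "hand": 0.6
}}

```text
t: 22.28
ee_pos: [0.5955, 0.1208, 0.2417]
eef_rot: [0.706, 0.032, -0.032, -0.706]
force: [-0.2, -0.8, 0.2]
width: 0.0656
```

{"api": "carry_out", "payload": {
  "commands": [
    {"x":0,"y":-0.01,"z":0,"ax":0,"ay":0,"az":0},
    {"x":0,"y":-0.03,"z":0,"ax":0,"ay":0,"az":0},
    {"x":0,"y":-0.03,"z":0,"ax":0,"ay":0,"az":0},
    {"x":0,"y":-0.03,"z":0,"ax":0,"ay":0,"az":0},
    {"x":0,"y":0,"z":0,"ax":0,"ay":0,"az":0},
    {"x":0,"y":0,"z":0,"ax":0,"ay":0,"az":0},
    {"x":0,"y":0,"z":0,"ax":0,"ay":0,"az":0}
  ]
}}

```text
t: 22.87
ee_pos: [0.5951, 0.1208, 0.3416]
eef_rot: [0.706, 0.032, -0.032, -0.706]
force: [-0.2, -1.2, -0.1]
width: 0.0754
```

```bash
python3 - <<'E'
from rel import *
st,im=snap('wrist','w17.png'); pickle.dump((st,im),open('w17.pkl','wb'))
print(st['t'],st['width'],st['ee_pos'],st['force'],camera_params('wrist')['tool_from_camera'][:3,3]); print(Rn.from_quat(st['eef_rot']).as_matrix().round(4))
cv2.imwrite('pics/w17c.png',cv2.resize(im[30:400,180:390,::-1],None,fx=1.6,fy=1.6))
E
```

```text
22.8667 0.07538230599777454 [0.59507343 0.12077142 0.34164693] [-0.16407898 -1.15697407 -0.08854537] [0.00125819 0.01989279 0.07191931]
[[ 9.96e-01 -4.00e-04 -8.97e-02]
 [ 8.97e-02 -1.00e-04  9.96e-01]
 [-4.00e-04 -1.00e+00 -1.00e-04]]
```

View pics/w17c.png

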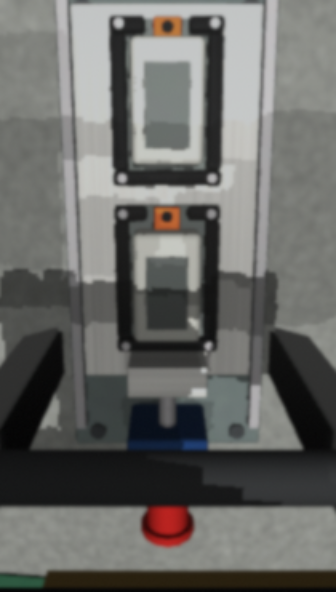

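Both shells are seated with tabs in the notches: in the crop at (167,27) and (167,217). Next I'll move back toward the knob for a view.

{"api": "carry_out", "payload": {
  "commands": [
    {"x":0,"y":0,"z":-0.035,"ax":0,"ay":0,"az":0},
    {"x":0,"y":0,"z":-0.035,"ax":0,"ay":0,"az":0},
    {"x":0,"y":0,"z":-0.035,"ax":0,"ay":0,"az":0},
    {"x":0,"y":0,"z":-0.025,"ax":0,"ay":0,"az":0},
    {"x":0,"y":0,"z":0,"ax":0,"ay":0,"az":0},
    {"x":0,"y":0,"z":0,"ax":0,"ay":0,"az":0},
    {"x":0,"y":0,"z":0,"ax":0,"ay":0,"az":0},
    {"x":0,"y":0,"z":0,"ax":0,"ay":0,"az":0}
  ]
}}

```text
t: 23.58
ee_pos: [0.6069, -0.0075, 0.3409]
eef_rot: [-0.706, -0.032, 0.033, 0.707]
force: [-0.6, 0.2, 0.2]
width: 0.0751
```

```bash
python3 - <<'E'
from rel import *
st,im=snap('wrist','w18.png'); pickle.dump((st,im),open('w18.pkl','wb'))
print(st['t'],st['width'],st['ee_pos'],st['force'],camera_params('wrist')['tool_from_camera'][:3,3]); print(Rn.from_quat(st['eef_rot']).as_matrix().round(4))
E
```

```text
23.5833 0.0751255402770054 [ 0.60685246 -0.0075262   0.34089343] [-0.58222139  0.22347123  0.22423005] [0.00125954 0.0198947  0.07191753]
[[ 9.959e-01 -1.700e-03 -9.070e-02]
 [ 9.070e-02  8.000e-04  9.959e-01]
 [-1.600e-03 -1.000e+00  9.000e-04]]
```

View pics/w18.png

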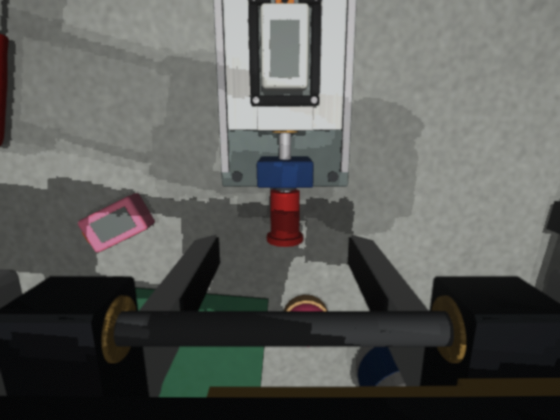

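```bash
python3 - <<'E'
from rel import *
st,im=pickle.load(open('w18.pkl','rb'))
cv2.imwrite('pics/w18c.png',cv2.resize(im[145:260,235:335,::-1],None,fx=5,fy=5))
E
```

```text
(no output)
```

View pics/w18c.png

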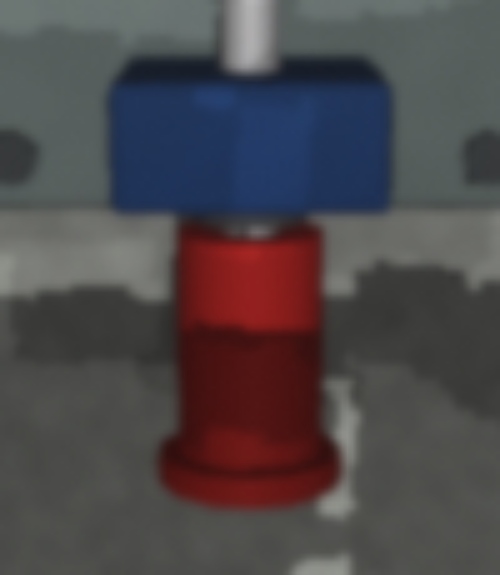

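```bash
python3 - <<'E'
from rel import *
st,im=pickle.load(open('w18.pkl','rb')); h=st['ee_pos'][2]
g=lambda p,z: intool([(p[0]/5+235,p[1]/5+145)],h-z)[0].round(4)
print('bracket outer top',g((250,212),.06),'-> grip z',g((250,212),.06)[2]-.026)
print('bracket L R',g((112,150),.06),g((389,150),.06))
print('knob front',g((251,235),.053),'-> ',g((251,235),.053)[2]-.02)
print('rim outer',g((251,506),.057),'-> ',g((251,506),.057)[2]+.02)
print('knob L R',g((180,330),.04),g((323,330),.04))
print('pad',intool([(305,303)],h-.03))
E
```

```text
bracket outer top [0.0026 0.2809 0.0229] -> grip z -0.0030999999999999986
bracket L R [-0.0196  0.2809  0.033 ] [0.025  0.2809 0.033 ]
knob front [0.0028 0.2879 0.0177] ->  -0.0023
rim outer [ 0.0029  0.2839 -0.029 ] ->  -0.009000000000000001
knob L R [-0.0097  0.3009 -0.0022] [ 0.0157  0.3009 -0.0022]
pad [[ 0.02275738  0.31089343 -0.09940953]]
```

The knob's middle is at about tool x +1 mm (after bias) and z −2.5 mm. I'll descend over it with the fingers either side.

{"api": "carry_out", "payload": {
  "commands": [
    {"x":0.0013,"y":0.02,"z":-0.004,"ax":0,"ay":0,"az":0},
    {"x":0,"y":0.03,"z":0,"ax":0,"ay":0,"az":0},
    {"x":0,"y":0.03,"z":0,"ax":0,"ay":0,"az":0},
    {"x":0,"y":0.025,"z":0,"ax":0,"ay":0,"az":0},
    {"x":0,"y":0.015,"z":0,"ax":0,"ay":0,"az":0},
    {"x":0,"y":0,"z":0,"ax":0,"ay":0,"az":0},
    {"x":0,"y":0,"z":0,"ax":0,"ay":0,"az":0},
    {"x":0,"y":0,"z":0,"ax":0,"ay":0,"az":0}
  ]
}}

```text
t: 24.3
ee_pos: [0.6094, -0.0119, 0.2228]
eef_rot: [0.706, 0.033, -0.031, -0.706]
force: [0.0, 0.7, 0.3]
width: 0.0755
```

```bash
python3 - <<'E'
from rel import *
st,im=snap('wrist','w19.png'); pickle.dump((st,im),open('w19.pkl','wb'))
print(st['t'],st['width'],st['ee_pos'],st['force'])
E
```

```text
24.3 0.07552504256233444 [ 0.60940319 -0.01188438  0.22275829] [0.02856117 0.72444445 0.25932646]
```

View pics/w19.png

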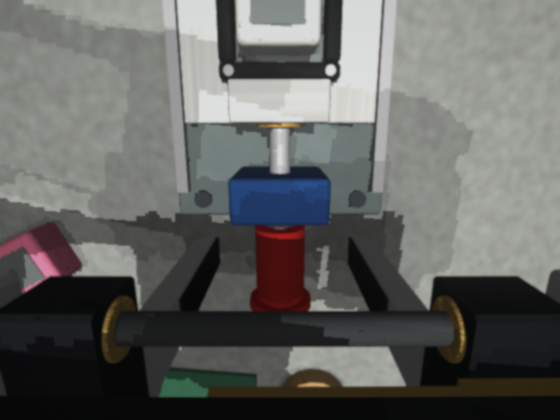

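The knob at (280,265) is between the fingers, so I'll close on it.

{"api": "carry_out", "payload": {
  "commands": [
    {"x":0,"y":0.002,"z":0,"ax":0,"ay":0,"az":0},
    {"x":0,"y":0,"z":0,"ax":0,"ay":0,"az":0},
    {"x":0,"y":0,"z":0,"ax":0,"ay":0,"az":0},
    {"x":0,"y":0,"z":0,"ax":0,"ay":0,"az":0},
    {"x":0,"y":0,"z":0,"ax":0,"ay":0,"az":0},
    {"x":0,"y":0,"z":0,"ax":0,"ay":0,"az":0},
    {"x":0,"y":0,"z":0,"ax":0,"ay":0,"az":0},
    {"x":0,"y":0,"z":0,"ax":0,"ay":0,"az":0},
    {"x":0,"y":0,"z":0,"ax":0,"ay":0,"az":0},
    {"x":0,"y":0,"z":0,"ax":0,"ay":0,"az":0},
    {"x":0,"y":0,"z":0,"ax":0,"ay":0,"az":0},
    {"x":0,"y":0,"z":0,"ax":0,"ay":0,"az":0}
  ],
  "hand": -1,
  "newtons": 45
}}

```text
t: 25.35
ee_pos: [0.6083, -0.0126, 0.2196]
eef_rot: [0.706, 0.031, -0.032, -0.706]
force: [-3.5, -1.3, 2.9]
width: 0.0252
```

{"api": "carry_out", "payload": {
  "commands": [
    {"x":0,"y":0,"z":-0.003,"ax":0,"ay":0,"az":0},
    {"x":0,"y":0,"z":-0.003,"ax":0,"ay":0,"az":0},
    {"x":0,"y":0,"z":-0.003,"ax":0,"ay":0,"az":0},
    {"x":0,"y":0,"z":-0.003,"ax":0,"ay":0,"az":0},
    {"x":0,"y":0,"z":-0.003,"ax":0,"ay":0,"az":0},
    {"x":0,"y":0,"z":-0.003,"ax":0,"ay":0,"az":0},
    {"x":0,"y":0,"z":-0.003,"ax":0,"ay":0,"az":0},
    {"x":0,"y":0,"z":0,"ax":0,"ay":0,"az":0},
    {"x":0,"y":0,"z":0,"ax":0,"ay":0,"az":0},
    {"x":0,"y":0,"z":0,"ax":0,"ay":0,"az":0}
  ]
}}

```text
t: 26.18
ee_pos: [0.61, -0.0313, 0.2196]
eef_rot: [-0.704, -0.03, 0.032, 0.708]
force: [-3.6, 8.4, 3.9]
width: 0.0249
```

```bash
python3 - <<'E'
from rel import *
st,im=snap('wrist','w20.png'); pickle.dump((st,im),open('w20.pkl','wb'))
print(st['t'],st['width'],st['ee_pos'],st['force'])
E
```

```text
26.1833 0.024875233410976548 [ 0.6099601  -0.03126573  0.21955151] [-3.56551534  8.397589    3.9431252 ]
```

View pics/w20.png

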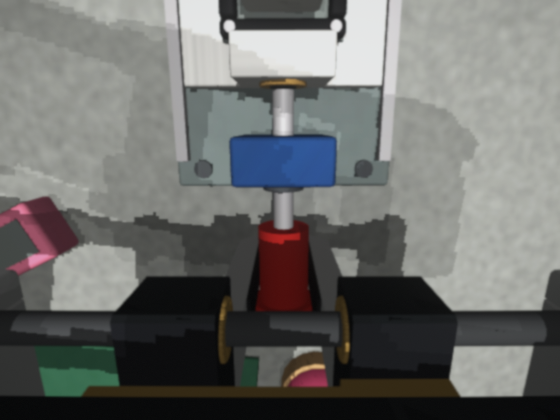

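The plunger has come back about 18.7 mm against 8.4 N. I'll pull on to the stop.

{"api": "carry_out", "payload": {
  "commands": [
    {"x":0,"y":0,"z":-0.002,"ax":0,"ay":0,"az":0},
    {"x":0,"y":0,"z":-0.002,"ax":0,"ay":0,"az":0},
    {"x":0,"y":0,"z":0,"ax":0,"ay":0,"az":0},
    {"x":0,"y":0,"z":0,"ax":0,"ay":0,"az":0},
    {"x":0,"y":0,"z":0,"ax":0,"ay":0,"az":0}
  ]
}}

```text
t: 26.65
ee_pos: [0.6103, -0.0349, 0.2196]
eef_rot: [-0.704, -0.03, 0.032, 0.709]
force: [-2.7, 8.2, 4.5]
width: 0.0249
```

{"api": "carry_out", "payload": {
  "commands": [
    {"x":0,"y":0,"z":-0.002,"ax":0,"ay":0,"az":0},
    {"x":0,"y":0,"z":0,"ax":0,"ay":0,"az":0},
    {"x":0,"y":0,"z":0,"ax":0,"ay":0,"az":0},
    {"x":0,"y":0,"z":0,"ax":0,"ay":0,"az":0}
  ]
}}

```text
t: 26.98
ee_pos: [0.6104, -0.0362, 0.2195]
eef_rot: [-0.704, -0.03, 0.032, 0.709]
force: [-3.7, 11.3, 4.1]
width: 0.0248
```

```bash
python3 - <<'E'
from rel import *
st,im=snap('wrist','w21.png'); pickle.dump((st,im),open('w21.pkl','wb'))
print(st['t'],st['width'],st['ee_pos'],st['force'])
im2=read_camera('scene'); im3=read_camera('side'); cv2.imwrite('pics/sc21.png',im2[:,:,::-1]); cv2.imwrite('pics/sd21.png',im3[:,:,::-1])
cv2.imwrite('pics/w21c.png',cv2.resize(im[0:330,180:390,::-1],None,fx=1.8,fy=1.8))
E
```

```text
26.9833 0.024832898489709283 [ 0.61041781 -0.03619195  0.21952249] [-3.66858426 11.27014765  4.07077534]
```

View pics/w21c.png

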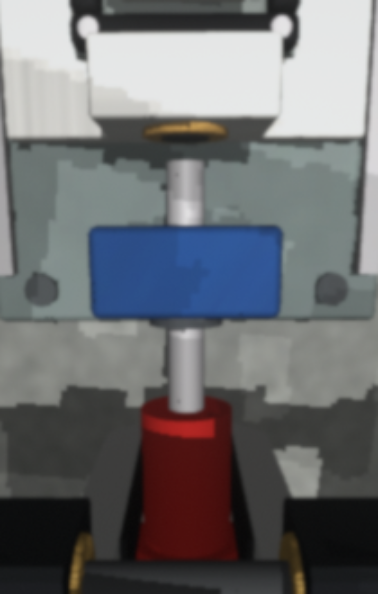

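View pics/sd21.png

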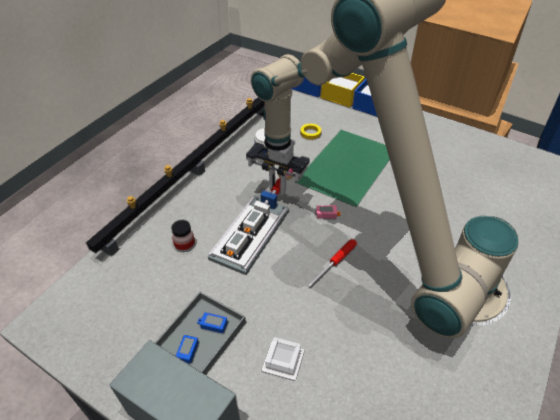

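View pics/sc21.png

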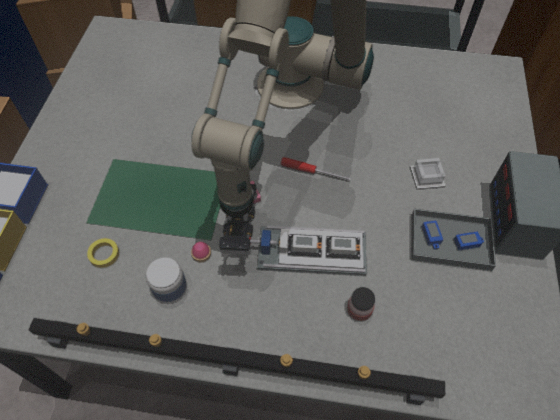

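The pin is clear of the brass seat hole, both shells are still seated, and the bench items look unmoved. I'll add a little more pull for margin and let it settle.

{"api": "carry_out", "payload": {
  "commands": [
    {"x":0,"y":0,"z":-0.002,"ax":0,"ay":0,"az":0},
    {"x":0,"y":0,"z":0,"ax":0,"ay":0,"az":0},
    {"x":0,"y":0,"z":0,"ax":0,"ay":0,"az":0},
    {"x":0,"y":0,"z":0,"ax":0,"ay":0,"az":0},
    {"x":0,"y":0,"z":0,"ax":0,"ay":0,"az":0},
    {"x":0,"y":0,"z":0,"ax":0,"ay":0,"az":0},
    {"x":0,"y":0,"z":0,"ax":0,"ay":0,"az":0},
    {"x":0,"y":0,"z":0,"ax":0,"ay":0,"az":0}
  ]
}}

```text
t: 27.8
ee_pos: [0.6104, -0.0368, 0.2195]
eef_rot: [-0.702, -0.03, 0.032, 0.71]
force: [-3.7, 16.4, 5.0]
width: 0.0249
```

```bash
python3 - <<'E'
from rel import *
st,im=pickle.load(open('w21.pkl','rb')); h=st['ee_pos'][2]
g=lambda p,z: intool([(p[0]/1.8+180,p[1]/1.8)],h-z)[0].round(4)
a=g((187,317),.06)[2]; b=g((187,418),.053)[2]; print('gap',a-b)
st,im=snap('wrist','w22.png'); print(st['t'],st['width'],st['ee_pos'],st['force'])
cv2.imwrite('pics/w22c.png',cv2.resize(im[0:330,180:390,::-1],None,fx=1.8,fy=1.8))
E
```

```text
gap 0.0277
27.8 0.024912569647539847 [ 0.61044876 -0.03682702  0.21950817] [-3.72829585 16.36092909  4.9922752 ]
```

View pics/w22c.png

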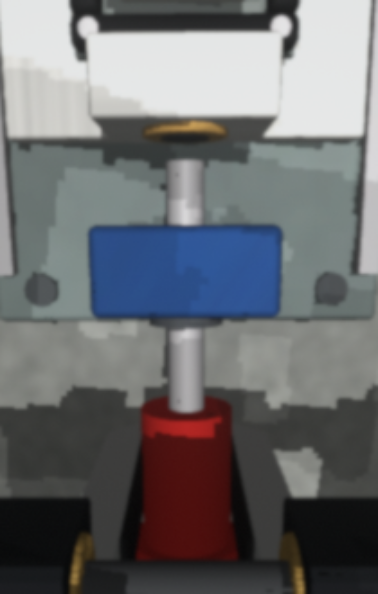

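The plunger is hard against its stop. The pull has risen to 16 N with the pin no longer moving, and the gap is 27.7 mm against 6 mm at home, so about 22 mm of travel. I'm handing in.

```bash
python3 - <<'E'
from bench import *
print(hand_in()); s=get_state(); print(s['t'],s['width'],s['force'])
E
```

```text
the job is handed in; nothing more can be done
None
the job is handed in; nothing more can be done
```

I put both white shells in the nests and let go of them. I then pulled the red knob back to its stop and handed the job in still gripping it, at about 27.8 s. No verdict came back.

- **Shells:** The shell that lay nearer the fixture is in nest1, the other in nest0. The wrist picture taken after the second release showed both tabs in their notches and both shells flat. The last alignment readings before release were within about 0.5 mm.
- **Plunger:** The gap behind the knob measured 27.7 mm against 6 mm at home, about 22 mm of travel. The pin was visibly clear of the seat hole. The pull force rose to about 16 N with no further movement. The grip is set to 45 N on the knob.
- **Rest of the bench:** Nothing else looked moved in the scene and side pictures.
- **Disagreements:** The wrist camera calibration shifted by 1–2 mm between arm poses, and the tool position read about 1 mm off just after fast moves. I therefore lined each shell up with its nest within a single picture. The grey panel on the shells is about 2.5 mm off-centre, so I used the block edges and the tab instead.
- **Failures:** The first move call was refused because its rows were incomplete. The plunger joint value itself could not be read directly, and the state call after hand-in returned nothing.

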